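# Load the airflow glassware dryer and switch it on

### The arm

A 6-joint arm with a two-finger parallel gripper is mounted at the origin on a cart in front of the work surface, level with it; the furniture and walls round the work are solid. World frame = base frame: x ahead of the robot, y to its left, z up, the work surface at z = 0. Lengths are in m, angles in rad, forces in N, time in s.
With the tool pointing down it reaches from about 0.425 to 0.95 m from the base axis. Payload 3.5 kg.
Tool frame: the origin (TCP) lies on the centre line of the jaws, within the pads' length; the fingertips stand 17 mm ahead of it and the grasp point (between the pads) lies 2 mm behind it; z points along the fingers, y is the line along which they close (so a half turn about z gives the same grasp; the last joint's range is limited). The gripper opens to 85 mm and grips with 20 to 120 N. Pads are 22 mm wide; open, the fingers measure 114 mm over their backs; the gripper's body (76 mm by 85 mm) begins 54 mm behind the grasp point. The pads swing forward as they close: fully open they stand 13 mm farther back than shut.
Start: joints at [-1.339, 0.286, 1.577, -0, 1.279, -0.15], TCP at [0.252, -0.626, 0.248] pointing down, gripper open.
Joint ranges: [-2.77, 2.77], [-0.9, 2.22], [0.21, 2.48], [-1.53, 4.67], [0.24, 2.81], [-2.84, 2.84]. Speed limits (rad/s): [2.79, 2.79, 3.14, 3.14, 3.14, 3.14].

### API

Orientations are given as [roll, pitch, yaw] about the fixed x, y, z axes, in that order (R = Rz(yaw) Ry(pitch) Rx(roll)).
In Python, from cell import get_state, capture, calibration, ticket, masks_of, tip_of gives the robot as it stands.
- The arm moves only by the tool send_rows, never from a script. Its argument "increments" is a list of rows, each an object with "gripper": the finger opening in mm, from 0 to 85.4; "dp": the shift along the tool's x, y, z in units of 30 mm (1.0 is 30 mm), a list of three; "rotation": the turn, a rotation vector about the tool's x, y, z in units of 8 degrees (1.0 is 8 degrees), a list of three. In form: [{"gripper": gripper, "dp": [tx, ty, tz], "rotation": [ax, ay, az]}, ...]. A call has 1 to 8 rows; each row is the pose to reach, as a shift and turn from the pose commanded when the call began, along the tool's axes at that moment; what a row does not reach only later rows make up. A row lasts 1/8 s, in which the tool goes at most 62.5 mm and 10.7 degrees, less where a joint would pass 70% of its speed; a pose out of reach is approached as far as the arm can. A call with a gripper value outside its range is refused whole. The fingers move at their own pace and stop on an object; "force" is the grip in N (left out, the last holds). Time passes only in rows, so rows that repeat a pose let the fingers close. It gives the time, the measured TCP pose, the force, the opening and the grip force at its end, in the units of the state.
- get_state(): the state, without advancing time (a new reading comes with each control period).
- capture(name): name is "scene" or "top"; returns the picture (420x560x3 uint8, red, green, blue); there is no depth.
- calibration(name): a dict with "fx", "fy", "cx", "cy" (pixels), "extrinsics" (4x4, takes a point from camera to world coordinates). Camera axes: x right, y down, z forward; pixel columns grow to the right and rows downward; lengths in m; the calibration is good to about 2 mm. A picture is of the moment at which its call begins. calibration takes no time and is no camera call.
- ticket.close_job(): hands the job in; it is judged then, once.
Trained networks look in the newest picture that a camera, given by its name, has taken for a name from the list of things; names that differ only in an ending like _2 or _b are one class to them, and where a whole thing is asked for, a point or a joint stands for the part that bears it (a point fixed in the world has none). Each returns a list of dicts, best first, with "conf" (0 to 1); they miss things now and then, are a little off and sometimes report something else, mostly with a low value. They report only what shows in the picture. A call takes as long as a camera call. They do not tell look-alikes from the thing itself.
- masks_of(camera, query): "region" (420x560 bool, what is visible of it) and "box" ([left, top, right, bottom] in pixels, round what is visible of it).
- tip_of(camera, query): "position" ([column, row] in pixels: a listed point, or the origin of a listed thing).
The state is a dict: "time_s": time; "joints": joint angles; "dq": joint speeds; "effort": joint torques, N m; "eef_pos": TCP position; "orientation": TCP orientation; "contact_force": force on the tool from outside, world axes, zero at the start; "wrist_torque": the same for the moment, N m; "width": finger opening in m; "gripper_force": force on a finger pad.
Only numpy, scipy, OpenCV 4.12 (cv2) and the standard library are available. Lean on these libraries where they do the work, as an engineer would, in place of code of your own. Each camera call takes 0.05 s, during which the arm holds its last target. There are 200 camera calls.

### The job

Load the two rinsed vessels lying on the sloping draining board onto the two free front pegs of the glassware dryer: the wide short beaker upside down over the stout peg, the tall narrow tube upside down over the slim one, each lowered gently until its rim sits fully on the peg's seat, and let go. Only when both are on, turn the rotary switch on the dryer's sloping front clockwise all the way to its stop. Leave the two vessels already drying on the rear pegs, and the marker pen beside the dryer, where they are.

Things in the scene. Friction and masses are not known exactly. Their poses are not given: they have to be found in the camera images.
- beaker_a: Clear straight beaker, 70 mm tall, 50 mm across, 54 at the rim, bore about 45, bottom 3 mm thick, 60 g. Origin: centre of the outside of its bottom; +z runs along it to the open mouth. Starts on its side in a groove of the board, mouth down the slope, +z about 10 degrees below level, axis about 29 mm above the board's face. Grasp across the body 30 to 40 mm from the bottom.
- beaker_a_rim (a point): Centre of the beaker's mouth, in the plane of its rim (70 mm from the bottom along its +z).
- tube_a: Clear flat-bottomed tube, 110 mm tall, 34 mm across, 38 mm bead at the mouth, bore 29, bottom 4 mm thick, 60 g. Origin: centre of the outside of its bottom; +z runs along it to the open mouth. Starts on its side in the other groove, mouth down the slope, +z about 11 degrees below level, axis about 20 mm above the board's face. Grasp it 30 to 45 mm from the bottom.
- tube_a_rim (a point): Centre of the tube's mouth, in the plane of its rim (110 mm from the bottom along its +z).
- drain_board: Fixed white draining board, 200 (x) by 235 mm (y); its face slopes 12 degrees down along its +x (roughly to the robot's left), 54 to 12 mm above the worktop; ribs 5 mm high along the slope, 22 mm apart; side rims 9 mm above the face. Origin on the worktop under its centre. The vessels' bottoms start at x -50, y +55 and -55 mm in its frame (which is where varies).
- dryer: Fixed airflow glassware dryer, white: 255 mm deep (x -135 to +120), 300 wide (y), flat top 70 mm high; its front 60 mm slopes 20 degrees down to the robot and bears the switch. Origin on the worktop, x away from the robot. Upright steel pegs on round seats: two free ones at x -30, y +68 and -75 mm (which is which varies), two rear ones at x +68, y +75 and -75, already loaded.
- peg_stout: Stout free front peg, fixed: steel tube 32 mm in diameter, rounded at the tip, standing on a round white seat 68 mm across. Origin: centre of the seat's underside, on the dryer's top (70 mm above the worktop); z up along the peg. The rim rests on the seat's six radial ribs, their tops 7 mm above the origin; the peg's tip is 65 mm above the origin. Too thick for the tube.
- peg_slim: Slim free front peg, fixed: steel tube 18 mm in diameter, rounded at the tip, standing on a round white seat 56 mm across. Origin: centre of the seat's underside, on the dryer's top (70 mm above the worktop); z up along the peg. The rim rests on the seat's six radial ribs, their tops 7 mm above the origin; the peg's tip is 88 mm above the origin.
- switch (a joint): Angle of the rotary switch, rad: 0 as found (off), grows clockwise as seen facing it, stop at 1.4 (on). It stays where it is left and turns easily.
- switch_grip (a point): Point on the switch's axis to grip its bar handle. Frame turns with the switch: z is the axis, out of the sloping front (20 degrees from vertical, leaning to the robot); x along the bar, which at 0 points straight up the slope. Bar 38 mm long, 14 wide, 32 high; its top is 7 mm above this point, the 40 mm round foot begins 23 mm below it.
- beaker_b: Beaker of the same kind, already upside down on the rear stout peg (its bottom 147 mm above the worktop); leave it.
- tube_b: Tube of the same kind, already upside down on the rear slim peg (its bottom 187 mm above the worktop); leave it.
- marker: Marker pen, 17x135x16 mm, lying between dryer and board; bystander.
There are look-alikes about, which are no part of the job. What is shaped like the tube_a but turquoise is not meant.

How it is judged:
By the outcome, as a careful person would: the job done as asked, in the order asked, and still so for the second after the job is handed in, with the robot touching nothing.
It also fails if it takes over 72 s, if anything falls off the work surface, if the arm or the gripper's body presses on something with over 40 N, if the wrist force passes 120 N, or if a joint passes its speed limit or range.

## Working session

There is one attempt and no reset: what is moved stays moved. The work goes in short steps, Python scripts to look and compute and a tool call to move; the robot and the scene stay as the last step left them, time stands still between calls to the robot, and variables do not carry over. Pictures are saved under pics/ and viewed, at most 10 in all, crops included, and the job is handed in when it is done.

Besides the shell and the picture viewer there is one more tool, called as name(argument=value, ...), one argument or row to a line, values as JSON. send_rows: Moves the arm, as the interface text tells. Its arguments: {"type":"object","properties":{"increments":{"type":"array","items":{"type":"object","properties":{"gripper":{"type":"number"},"dp":{"type":"array","items":{"type":"number"}},"rotation":{"type":"array","items":{"type":"number"}}}}},"force":{"type":"number"}},"required":["increments"]}

```bash
ls; mkdir -p pics; cat > h.py <<'E'
import numpy as np, cv2
from cell import get_state, capture, calibration, ticket, masks_of, tip_of
from scipy.spatial.transform import Rotation as R
def ray(cam,px):
    c=calibration(cam);T=np.array(c["extrinsics"])
    d=T[:3,:3]@np.array([(px[0]-c["cx"])/c["fx"],(px[1]-c["cy"])/c["fy"],1]);return T[:3,3],d/np.linalg.norm(d)
def atz(cam,px,z):
    o,d=ray(cam,px);return o+d*(z-o[2])/d[2]
def tri(a,b):
    (o1,d1),(o2,d2)=ray("scene",a),ray("top",b)
    A=np.c_[d1,-d2];s=np.linalg.lstsq(A,o2-o1,rcond=None)[0]
    p,q=o1+s[0]*d1,o2+s[1]*d2;return (p+q)/2,np.linalg.norm(p-q)
def proj(cam,p):
    c=calibration(cam);T=np.array(c["extrinsics"]);q=T[:3,:3].T@(np.asarray(p)-T[:3,3])
    return np.array([c["fx"]*q[0]/q[2]+c["cx"],c["fy"]*q[1]/q[2]+c["cy"]])
def save(cam,name,img=None):
    im=capture(cam) if img is None else img
    cv2.imwrite(f"pics/{name}.png",im[:,:,::-1]);return im
E
python3 - <<'E'
from h import *
np.set_printoptions(precision=4,suppress=True)
ims=[save("scene","s0"),save("top","t0")]
cv2.imwrite("pics/both0.png",np.hstack(ims)[:,:,::-1])
for c in("scene","top"):
    k=calibration(c);print(c,k["fx"],np.array(k["extrinsics"]).round(3).tolist())
    for q in["beaker_a","beaker_a_rim","tube_a","tube_a_rim","drain_board","dryer","peg_stout","peg_slim","switch_grip","marker"]:
        print(q,[(np.round(r["position"],1).tolist(),round(r["conf"],2)) for r in tip_of(c,q)])
print(get_state())
E
```

```text
pics
scene 431.8536986465591 [[-0.624, -0.565, 0.539, -0.182], [-0.781, 0.454, -0.428, 0.519], [-0.003, -0.689, -0.725, 1.101], [0.0, 0.0, 0.0, 1.0]]
beaker_a [([334.7, 190.8], 0.74), ([147.6, 243.1], 0.61)]
beaker_a_rim [([316.1, 191.3], 0.79), ([150.1, 241.9], 0.54)]
tube_a [([185.3, 200.9], 0.82)]
tube_a_rim [([307.2, 220.7], 0.5)]
drain_board [([321.4, 217.5], 0.64)]
dryer [([190.7, 266.5], 0.69)]
peg_stout [([175.3, 275.8], 0.73)]
peg_slim [([213.4, 242.5], 0.82), ([316.4, 193.4], 0.35)]
switch_grip [([215.6, 269.0], 0.63), ([315.8, 192.1], 0.47)]
marker [([253.9, 227.6], 0.63)]
top 378.9979997047587 [[-0.145, -0.97, 0.198, 0.339], [-0.989, 0.142, -0.03, -0.043], [0.002, -0.2, -0.98, 1.214], [0.0, 0.0, 0.0, 1.0]]
beaker_a [([355.9, 214.6], 0.88), ([142.7, 197.0], 0.57), ([191.1, 177.6], 0.51)]
beaker_a_rim [([336.3, 206.1], 0.67)]
tube_a [([340.4, 248.6], 0.87), ([400.7, 195.8], 0.78)]
tube_a_rim [([308.7, 237.8], 0.8), ([429.5, 193.2], 0.8)]
drain_board [([329.6, 224.6], 0.62)]
dryer [([189.0, 218.1], 0.85), ([330.9, 228.0], 0.47)]
peg_stout [([160.6, 230.1], 0.94), ([189.1, 219.0], 0.68)]
peg_slim [([209.6, 219.8], 0.74)]
switch_grip [([191.1, 248.5], 0.44)]
marker [([262.5, 205.0], 0.59)]
{'time_s': 1.1, 'joints': array([-1.339 ,  0.2863,  1.5767, -0.    ,  1.2786, -0.15  ]), 'dq': array([-0.0003, -0.0024, -0.0004, -0.0005,  0.0001,  0.0007]), 'effort': array([  0.0005, -40.5971, -29.2941,  -0.    ,   0.0006,  -0.    ]), 'eef_pos': array([ 0.2515, -0.6264,  0.2483]), 'orientation': array([3.1416, 0.    , 0.3818]), 'contact_force': array([-1.0757, -0.2294, -0.7913]), 'wrist_torque': array([0.0242, 0.0442, 0.0007]), 'gripper_force': 0.0, 'width': 0.08523697638417493}
```

View pics/s0.png

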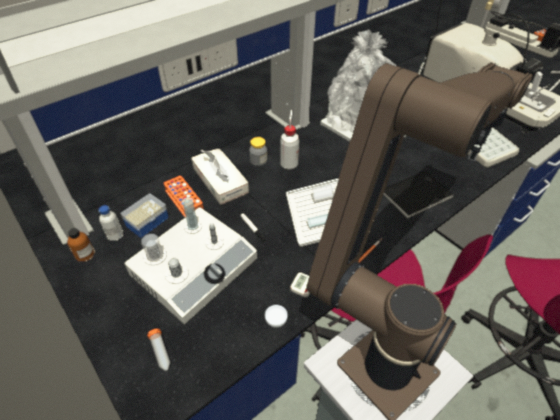

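View pics/t0.png

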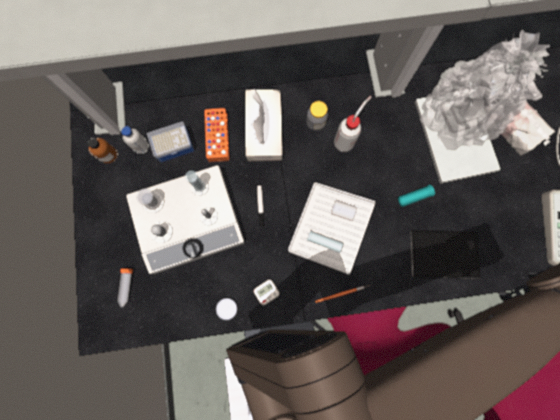

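The dryer sits at the left in both views, around top (185,220), with its free front pegs at top (160,230) and (209,214). The board is at top (332,227), with the beaker at (344,210) and the tube at (325,241). The turquoise look-alike is at (417,195).

```bash
python3 - <<'E'
from h import *
np.set_printoptions(precision=4,suppress=True)
t=cv2.imread("pics/t0.png");s=cv2.imread("pics/s0.png")
a=cv2.resize(t[160:280,110:250],None,fx=5,fy=5,interpolation=cv2.INTER_CUBIC)[:600,:700]
b=cv2.resize(t[175:280,280:385],None,fx=5,fy=5,interpolation=cv2.INTER_CUBIC)
cv2.imwrite("pics/td.png",a);cv2.imwrite("pics/tb.png",b)
p=lambda px,z,c="top":print(c,px,z,atz(c,px,z))
p([160.6,230.1],.07);p([209.6,214],.07);p([175.3,275.8],.07,"scene");p([213.4,242.5],.07,"scene")
p([189,218],0);p([190.7,266.5],0,"scene");p([191.1,248.5],.08)
p([215.6,269],.08,"scene")
p([355.9,214.6],.07);p([336.3,206.1],.06);p([340.4,248.6],.06);p([308.7,237.8],.04);p([329.6,224.6],0);p([321.4,217.5],0,"scene")
p([334.7,190.8],.07,"scene")
for c,q in(("top","beaker_a"),("top","tube_a"),("top","drain_board"),("top","dryer"),("top","peg_stout"),("top","peg_slim"),("top","switch")):
    for m in masks_of(c,q)[:2]:
        r=cv2.minAreaRect(np.argwhere(m["region"])[:,::-1].astype(np.float32));print(q,round(m["conf"],2),cv2.boxPoints(r).round(1).tolist())
E
```

```text
top [160.6, 230.1] 0.07 [0.5571 0.295  0.07  ]
top [209.6, 214] 0.07 [0.5852 0.1421 0.07  ]
scene [175.3, 275.8] 0.07 [0.5474 0.2992 0.07  ]
scene [213.4, 242.5] 0.07 [0.5815 0.1472 0.07  ]
top [189, 218] 0 [0.5967 0.2211 0.    ]
scene [190.7, 266.5] 0 [0.5974 0.2295 0.    ]
top [191.1, 248.5] 0.08 [0.4866 0.2064 0.08  ]
scene [215.6, 269] 0.08 [0.4884 0.1993 0.08  ]
top [355.9, 214.6] 0.07 [ 0.5184 -0.3022  0.07  ]
top [336.3, 206.1] 0.06 [ 0.5553 -0.249   0.06  ]
top [340.4, 248.6] 0.06 [ 0.4232 -0.2385  0.06  ]
top [308.7, 237.8] 0.04 [ 0.472  -0.1501  0.04  ]
top [329.6, 224.6] 0 [ 0.5092 -0.2276  0.    ]
scene [321.4, 217.5] 0 [ 0.4933 -0.2276  0.    ]
scene [334.7, 190.8] 0.07 [ 0.5119 -0.2994  0.07  ]
beaker_a 0.75 [[133.39999389648438, 199.3000030517578], [142.3000030517578, 185.1999969482422], [163.39999389648438, 198.39999389648438], [154.60000610351562, 212.5]]
beaker_a 0.59 [[145.5, 231.5], [161.0, 216.0], [176.5, 231.5], [161.0, 247.0]]
tube_a 0.88 [[396.79998779296875, 196.8000030517578], [431.1000061035156, 183.60000610351562], [435.1000061035156, 193.8000030517578], [
[... 432 characters left out ...]
, [245.1999969482422, 243.39999389648438], [148.60000610351562, 275.1000061035156]]
dryer 0.69 [[304.79998779296875, 240.10000610351562], [308.6000061035156, 229.39999389648438], [343.79998779296875, 242.0], [340.0, 252.6999969482422]]
peg_stout 0.85 [[151.0, 221.0], [172.0, 221.0], [172.0, 242.0], [151.0, 242.0]]
peg_slim 0.52 [[200.0, 208.0], [217.0, 208.0], [217.0, 224.0], [200.0, 224.0]]
peg_slim 0.23 [[183.5, 248.5], [192.5, 239.5], [201.5, 248.5], [192.5, 257.5]]
switch 0.41 [[187.0, 243.0], [198.0, 243.0], [198.0, 256.0], [187.0, 256.0]]
switch 0.19 [[123.4000015258789, 194.89999389648438], [219.5, 164.5], [244.3000030517578, 243.1999969482422], [148.1999969482422, 273.6000061035156]]
```

View pics/td.png

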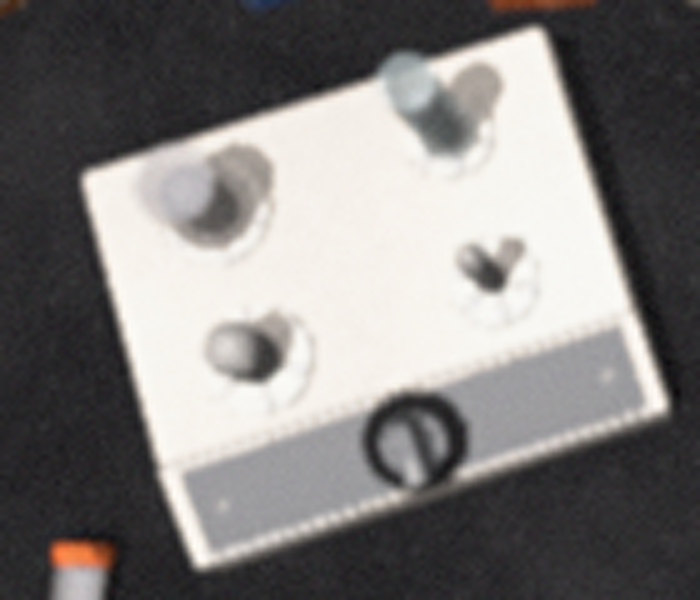

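View pics/tb.png

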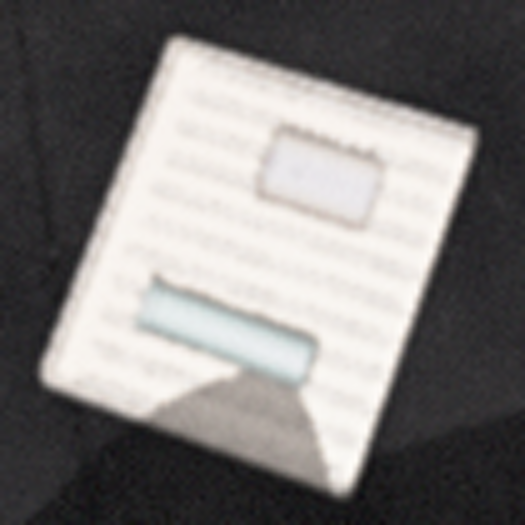

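The dryer crop puts the stout peg front-left with its seat at top (162,232), the slim peg front-right at (209,217), and the switch at (193,248). In the board crop the beaker's axis runs from bottom (354,213) to rim (334,208), and the tube's from (342,248) to (310,235).

```bash
cat >> h.py <<'E'
def frame(p): return np.array([p[0],p[1],0]),R.from_euler("z",p[2])
def plan(pos,Rt,s=None):
    """units for one row from current state to target TCP pose"""
    s=s or get_state();p=np.array(s["eef_pos"]);Rc=R.from_euler("xyz",s["orientation"])
    return (Rc.inv().apply(np.asarray(pos)-p)/.03).round(2),((Rc.inv()*Rt).as_rotvec(degrees=True)/8).round(2)
def mk(z,y):
    z=np.array(z,float);z/=np.linalg.norm(z);y=np.array(y,float);y-=z*(y@z);y/=np.linalg.norm(y)
    return R.from_matrix(np.c_[np.cross(y,z),y,z])
E
python3 - <<'E'
from h import *
from scipy.optimize import least_squares
np.set_printoptions(precision=4,suppress=True)
def fit(obs,x0):
    def f(p):
        o,r=frame(p);return np.concatenate([(proj(c,o+r.apply(l))-px)*w for c,l,px,w in obs])
    s=least_squares(f,x0,loss="soft_l1");print(s.x,s.fun.reshape(-1,2));return s.x
D=[("top",[.12,.15,.07],[127,195],1),("top",[.12,-.15,.07],[218,165.6],1),("top",[-.135,.15,.048],[150,274],1),("top",[-.135,-.15,.048],[243.6,241.6],1),
("top",[-.03,.068,.073],[162,232],1),("top",[-.03,-.075,.073],[209.4,217],1),("scene",[-.03,.068,.07],[175.3,275.8],.5),("scene",[-.03,-.075,.07],[213.4,242.5],.5),("top",[-.03,.068,.07],[160.6,230.1],1),("top",[-.03,-.075,.07],[209.6,219.8],.5)]
d=fit(D,[.59,.22,.3])
B=[("top",[.1,-.1175,.021],[288.4,251.4],1),("top",[.1,.1175,.021],[315,182.6],1),("top",[-.1,.1175,.063],[375.6,201],1),("top",[-.1,-.1175,.063],[349,274],1)]
b=fit(B,[.5,-.23,1.3])
o,r=frame(d);print("stout",o+r.apply([-.03,.068,.07]),"slim",o+r.apply([-.03,-.075,.07]))
o,r=frame(b)
print("bslots",o+r.apply([-.05,.055,.044]),o+r.apply([-.05,-.055,.044]), "axis",r.apply([1,0,0]))
for a,z in(([354.4,213],.073),([334.2,207.8],.061),([341.6,248],.064),([309.6,235.4],.043)): 
    p=atz("top",a,z);print(p,r.inv().apply(p-o))
E
```

```text
[0.5923 0.2246 0.183 ] [[-1.5778 -0.1461]
 [ 0.0522 -0.5394]
 [-1.0791  0.0158]
 [-0.3405  0.6073]
 [ 1.447  -0.314 ]
 [-0.7297 -0.258 ]
 [ 1.7541 -1.5427]
 [ 0.7142  0.3609]
 [ 3.1466  1.7245]
 [-0.3735 -1.4414]]
[ 0.6409 -0.25    1.7849] [[   0.4272  -90.2728]
 [   0.0766   44.5647]
 [   0.4544    1.7454]
 [  -1.9573 -137.8648]]
stout [0.5504 0.286  0.07  ] slim [0.5764 0.1454 0.07  ]
bslots [ 0.5978 -0.3106  0.044 ] [ 0.7053 -0.2872  0.044 ] axis [-0.2125  0.9772  0.    ]
[ 0.5235 -0.2979  0.073 ] [-0.0218  0.1249  0.073 ]
[ 0.5507 -0.2415  0.061 ] [0.0276 0.0863 0.061 ]
[ 0.4242 -0.2417  0.064 ] [0.0542 0.21   0.064 ]
[ 0.4787 -0.1538  0.043 ] [0.1285 0.138  0.043 ]
```

send_rows(
  increments=[
    {"gripper": 80, "dp": [6, -3, -3], "rotation": [0, 0, 0]},
    {"gripper": 80, "dp": [12, -6.5, -3], "rotation": [0, 0, 0]},
    {"gripper": 80, "dp": [12, -6.5, -3], "rotation": [0, 0, 0]},
    {"gripper": 80, "dp": [12, -6.5, -3], "rotation": [0, 0, 0]},
    {"gripper": 80, "dp": [12, -6.5, -3], "rotation": [0, 0, 0]},
    {"gripper": 80, "dp": [12, -6.5, -3], "rotation": [0, 0, 0]},
    {"gripper": 80, "dp": [12, -6.5, -3], "rotation": [0, 0, 0]},
  ],
)

```text
time_s: 2.33
eef_pos: [0.5143, -0.3091, 0.3393]
orientation: [3.141, -0.001, 0.383]
contact_force: [-0.0, 0.0, 0.1]
width: 0.0799
gripper_force: 0.0
```

```bash
python3 - <<'E'
from h import *
from scipy.optimize import least_squares
np.set_printoptions(precision=4,suppress=True)
s=get_state();print(s["time_s"],s["eef_pos"],s["orientation"],s["joints"])
t=cv2.imread("pics/t0.png")
e=.4
B=[("top",[.1,.1175,.021],[288.4,251.4]),("top",[.1,-.1175,.021],[315,182.6]),("top",[-.1,-.1175,.063],[375.6,201]),("top",[-.1,.1175,.063],[349,274])]
def fit(obs,x0):
    def f(p):
        o,r=frame(p);return np.concatenate([(proj(c,o+r.apply(l))-np.array(px)) for c,l,px in obs])
    q=least_squares(f,x0,loss="soft_l1");print(q.x,q.fun.reshape(-1,2).tolist());return q.x
b=fit([(c,l,np.array(p)-e) for c,l,p in B],[.5,-.23,1.1]);o,r=frame(b)
print("bslots",o+r.apply([-.05,.055,.066]),o+r.apply([-.05,-.055,.073]), "axis",r.apply([1,0,0]))
for a,z in(([354.4,213],.073),([334.2,207.8],.061),([341.6,248],.064),([309.6,235.4],.043)):
    p=atz("top",np.array(a)-e,z);print(p,r.inv().apply(p-o))
im=capture("scene");cv2.imwrite("pics/s1.png",im[:,:,::-1])
for q in["peg_stout","peg_slim","switch","beaker_a","tube_a","dryer","drain_board"]:
    for m in masks_of("scene",q)[:3]:
        if m["conf"]>.3: print(q,round(m["conf"],2),m["box"])
for q in["peg_stout","peg_slim","switch_grip"]: print(q,[(x["position"],x["conf"]) for x in tip_of("scene",q)])
x=im[185:330,110:300];cv2.imwrite("pics/s1c.png",cv2.resize(x,None,fx=4,fy=4,interpolation=cv2.INTER_CUBIC)[:,:,::-1])
E
```

```text
2.325 [ 0.5143 -0.3091  0.3393] [ 3.1406 -0.0008  0.3833] [-0.7102  0.0659  1.6635  0.0002  1.411   0.4772]
[ 0.4982 -0.2254  1.0486] [[-0.3946808809773188, -1.1731956445863148], [-0.6634206706006012, 0.4699122382053815], [0.047812060142746304, 1.3466025678362428], [1.39228517038174, -0.46523915779033587]]
bslots [ 0.4256 -0.2414  0.066 ] [ 0.521  -0.2962  0.073 ] axis [0.4988 0.8667 0.    ]
[ 0.5249 -0.2969  0.073 ] [-0.0486 -0.0588  0.073 ]
[ 0.5521 -0.2404  0.061 ] [ 0.0139 -0.0542  0.061 ]
[ 0.4256 -0.2407  0.064 ] [-0.0495  0.0554  0.064 ]
[ 0.4801 -0.1527  0.043 ] [0.054 0.052 0.043]
peg_stout 0.81 [166.8, 259.4, 189.2, 284.4]
peg_slim 0.86 [204.6, 222.1, 224.4, 250.6]
switch 0.59 [210.6, 269.9, 221.0, 277.6]
beaker_a 0.75 [140.9, 234.9, 165.4, 260.3]
tube_a 0.63 [181.8, 197.1, 199.0, 227.7]
dryer 0.76 [122.6, 207.0, 253.5, 323.4]
drain_board 0.76 [291.3, 189.4, 358.2, 245.4]
peg_stout [([178.1, 274.1], 0.8)]
peg_slim [([213.7, 243.0], 0.8)]
switch_grip [([215.8, 266.1], 0.54)]
```

View pics/s1c.png

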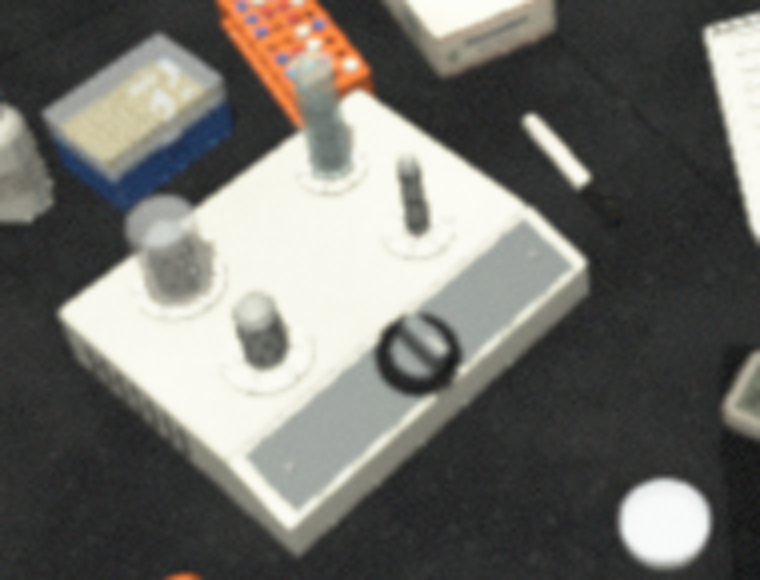

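The scene crop shows the stout seat at about (176.6,274.1), the slim seat at (214.1,242.6) and the dryer's corners. The board fit puts both vessels in their nominal slots. Next is a joint dryer fit and the beaker grasp pose.

```bash
cat > fit.py <<'E'
from h import *
from scipy.optimize import least_squares
np.set_printoptions(precision=4,suppress=True)
BL,BR,FL,FR=[.12,.15,.07],[.12,-.15,.07],[-.135,.15,.048],[-.135,-.15,.048]
ST,SL=[-.03,.068,.075],[-.03,-.075,.075]
D=[("top",BL,[126.6,194.6]),("top",BR,[217.6,165.2]),("top",FL,[149.6,273.6]),("top",FR,[243.2,241.2]),("top",ST,[161.6,231.6]),("top",SL,[208.8,216.4]),
("scene",BL,[124.6,262.9]),("scene",BR,[200.1,208.4]),("scene",FL,[184.1,316.4]),("scene",FR,[256.4,250.9]),("scene",ST,[176.6,274.1]),("scene",SL,[214.1,242.6])]
def fit(obs,x0):
    def f(p):
        o,r=frame(p);return np.concatenate([(proj(c,o+r.apply(l))-np.array(px)) for c,l,px in obs])
    q=least_squares(f,x0,loss="soft_l1");return q.x,f(q.x).reshape(-1,2)
if __name__=="__main__":
    for sel in(D,D[:6],D[6:]):
        d,res=fit(sel,[.59,.22,.2]);o,r=frame(d);print(d,"stout",(o+r.apply(ST))[:2],"slim",(o+r.apply(SL))[:2],"sw",(o+r.apply([-.105,0,.08]))[:2]);print(res.round(1).tolist())
    print(tri([176.6,274.1],[161.6,231.6]),tri([214.1,242.6],[208.8,216.4]))
E
python3 fit.py; python3 - <<'E'
from h import *
b=1.0486; h=np.array([np.cos(b),np.sin(b),0])
for nm,bot,al,g,up,z0 in(("beaker",[.523,-.2965,.073],10,.036,.000,1),("tube",[.4256,-.241,.065],11,.038,.006,1)):
    al=np.radians(al);a=h*np.cos(al)-np.array([0,0,np.sin(al)])
    th=np.radians(35)  # tool tilts toward mouth
    z=h*np.sin(th)-np.array([0,0,np.cos(th)])
    for sg in(1,-1):
        Rt=mk(z,sg*np.array([-h[1],h[0],0]))
        gp=np.array(bot)+a*g; tcp=gp+z*(.002-up)
        print(nm,sg,"tcp",tcp,"rpy",Rt.as_euler("xyz"),"pre60",plan(tcp-.1*z,Rt),"grasp",plan(tcp,Rt))
E
```

```text
[0.5925 0.2247 0.1864] stout [0.5504 0.286 ] slim [0.5769 0.1454] sw [0.4893 0.2052]
[[-1.3, 0.4], [0.2, -0.3], [-0.5, 0.5], [0.1, 0.7], [1.6, -0.0], [-0.3, 0.1], [-0.9, -0.2], [-0.7, -2.0], [-1.6, 1.1], [0.6, -0.4], [1.9, -2.4], [0.5, -0.5]]
[0.5932 0.2243 0.1861] stout [0.5511 0.2856] slim [0.5776 0.1451] sw [0.49   0.2049]
[[-1.2, 0.1], [0.3, -0.5], [-0.4, 0.2], [0.2, 0.5], [1.7, -0.3], [-0.2, -0.2]]
[0.5906 0.2254 0.188 ] stout [0.5485 0.2866] slim [0.5752 0.1461] sw [0.4875 0.2058]
[[-0.8, 0.4], [-0.6, -1.6], [-1.3, 1.7], [0.7, 0.0], [2.1, -1.8], [0.6, -0.0]]
(array([0.5523, 0.2929, 0.0673]), np.float64(0.000567303998434769)) (array([0.5784, 0.1457, 0.0711]), np.float64(0.0015088452079932795))
beaker 1 tcp [ 0.54125564 -0.26477764  0.06511036] rpy [-3.14159265  0.61086524 -2.09299265] pre60 (array([-0.02,  0.08,  6.37]), array([ 5.37, -1.86, 17.02])) grasp (array([ 1.48, -1.1 ,  9.1 ]), array([ 5.37, -1.86, 17.02]))
beaker -1 tcp [ 0.54125564 -0.26477764  0.06511036] rpy [ 3.14159265 -0.61086524  1.0486    ] pre60 (array([-0.02,  0.08,  6.37]), array([ 1.46,  4.21, -4.64])) grasp (array([ 1.48, -1.1 ,  9.1 ]), array([ 1.46,  4.21, -4.64]))
tube 1 tcp [ 0.44306123 -0.21065807  0.06102587] rpy [-3.14159265  0.61086524 -2.09299265] pre60 (array([-2.39, -2.81,  6.5 ]), array([ 5.37, -1.86, 17.02])) grasp (array([-0.89, -3.99,  9.23]), array([ 5.37, -1.86, 17.02]))
tube -1 tcp [ 0.44306123 -0.21065807  0.06102587] rpy [ 3.14159265 -0.61086524  1.0486    ] pre60 (array([-2.39, -2.81,  6.5 ]), array([ 1.46,  4.21, -4.64])) grasp (array([-0.89, -3.99,  9.23]), array([ 1.46,  4.21, -4.64]))
```

send_rows(
  increments=[
    {"gripper": 80, "dp": [0, 0, 2], "rotation": [0.7, 2, -2.2]},
    {"gripper": 80, "dp": [0, 0.1, 4], "rotation": [1.46, 4.2, -4.64]},
    {"gripper": 80, "dp": [0, 0.1, 6.37], "rotation": [1.46, 4.21, -4.64]},
    {"gripper": 80, "dp": [0, 0.1, 6.37], "rotation": [1.46, 4.21, -4.64]},
    {"gripper": 80, "dp": [0, 0.1, 6.37], "rotation": [1.46, 4.21, -4.64]},
    {"gripper": 80, "dp": [0, 0.1, 6.37], "rotation": [1.46, 4.21, -4.64]},
    {"gripper": 80, "dp": [0, 0.1, 6.37], "rotation": [1.46, 4.21, -4.64]},
    {"gripper": 80, "dp": [0, 0.1, 6.37], "rotation": [1.46, 4.21, -4.64]},
  ],
)

```text
time_s: 3.88
eef_pos: [0.5145, -0.3139, 0.1481]
orientation: [3.14, -0.61, 1.052]
contact_force: [0.1, -0.4, -0.9]
width: 0.0802
gripper_force: 0.0
```

```bash
python3 - <<'E'
from fit import *
b=1.0486; h=np.array([np.cos(b),np.sin(b),0]);th=np.radians(35);z=h*np.sin(th)-np.array([0,0,np.cos(th)])
Rt=mk(z,-np.array([-h[1],h[0],0]));print(get_state()["joints"],plan([.5413,-.2648,.0651],Rt))
d,_=fit(D,[.59,.22,.2]);o,r=frame(d);K=14
tiles=[]
for cam,f in(("top","t0"),("scene","s1")):
    im=cv2.imread(f"pics/{f}.png")
    for y,rad,pr,ht in((.068,.034,.016,.135),(-.075,.028,.009,.158)):
        c=proj(cam,o+r.apply([-.03,y,.08])).astype(int);x0,y0=c[0]-13,c[1]-14
        t=im[y0:y0+26,x0:x0+27].astype(float);t=np.clip((t/255)**3*255,0,255).astype(np.uint8)
        t=cv2.resize(t,None,fx=K,fy=K,interpolation=cv2.INTER_CUBIC)
        for yy,col in((y,(0,0,255)),(y+.007,(255,0,0))):
            for rr,zz in((rad,.075),(pr,ht-pr*.6)):
                P=[((proj(cam,o+r.apply([-.03+rr*np.cos(a),yy+rr*np.sin(a),zz]))-[x0,y0]+.5)*K-.5) for a in np.linspace(0,6.283,40)]
                cv2.polylines(t,[np.array(P).astype(np.int32)],True,col,1)
        tiles.append(t[:300])
cv2.imwrite("pics/pegs.png",np.vstack([np.hstack(tiles[:2]),np.hstack(tiles[2:])]))
E
```

```text
[-0.9271  0.3184  1.8143  0.5739  1.3222 -0.642 ] (array([-0.06, -0.04,  3.34]), array([0.  , 0.01, 0.02]))
```

View pics/pegs.png

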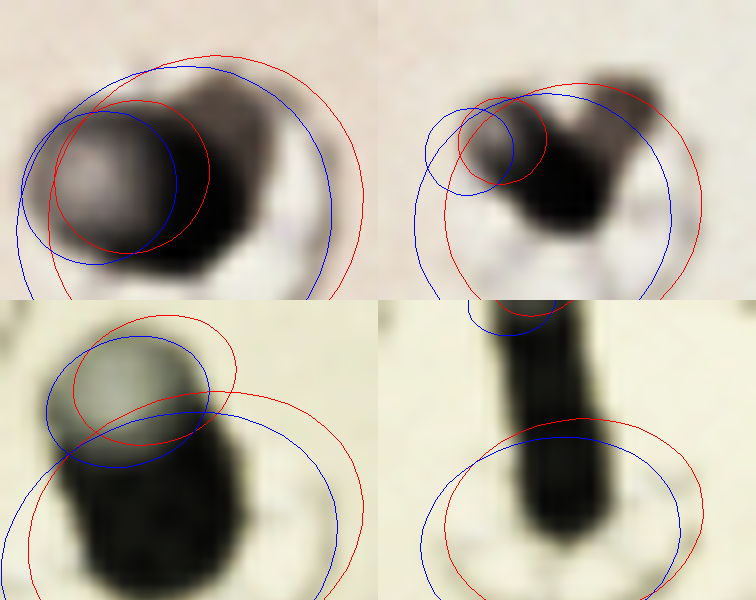

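In the overlay, the slim peg matches the red circle, which is the fitted pose. The stout peg matches the blue one, about 6–7 mm further left, in both cameras. I'll use stout (0.551, 0.293) and slim (0.578, 0.1455), and now grasp the beaker.

send_rows(
  force=30,
  increments=[
    {"gripper": 80, "dp": [0, 0, 1.7], "rotation": [0, 0, 0]},
    {"gripper": 80, "dp": [-0.06, -0.04, 3.3], "rotation": [0, 0, 0]},
    {"gripper": 80, "dp": [-0.06, -0.04, 3.3], "rotation": [0, 0, 0]},
    {"gripper": 80, "dp": [-0.06, -0.04, 3.3], "rotation": [0, 0, 0]},
    {"gripper": 40, "dp": [-0.06, -0.04, 3.3], "rotation": [0, 0, 0]},
    {"gripper": 40, "dp": [-0.06, -0.04, 3.3], "rotation": [0, 0, 0]},
    {"gripper": 40, "dp": [-0.06, -0.04, 3.3], "rotation": [0, 0, 0]},
    {"gripper": 40, "dp": [-0.06, -0.04, 3.3], "rotation": [0, 0, 0]},
  ],
)

```text
time_s: 4.88
eef_pos: [0.5404, -0.2661, 0.0676]
orientation: [3.141, -0.613, 1.053]
contact_force: [-4.8, 0.7, 6.8]
width: 0.0506
gripper_force: 30.0
```

send_rows(
  increments=[
    {"gripper": 40, "dp": [0.6, 0, -0.8], "rotation": [0, 0, 0]},
    {"gripper": 40, "dp": [1.7, 0, -2.5], "rotation": [0, 0, 0]},
    {"gripper": 40, "dp": [2.9, 0, -4.1], "rotation": [0, 0, 0]},
    {"gripper": 40, "dp": [3.4, 0, -4.9], "rotation": [0, 0, 0]},
    {"gripper": 40, "dp": [3.4, 0, -4.9], "rotation": [0, 0, 0]},
  ],
)

```text
time_s: 5.5
eef_pos: [0.5411, -0.2679, 0.2481]
orientation: [3.131, -0.608, 1.056]
contact_force: [0.5, 0.2, -1.3]
width: 0.0505
gripper_force: 31.6
```

```bash
python3 - <<'E'
from h import *
np.set_printoptions(precision=3,suppress=True)
s=get_state();print(s["eef_pos"],s["width"],s["contact_force"],s["joints"])
im=save("scene","s2");c=proj("scene",s["eef_pos"]).astype(int)
t=save("top","t2");k=proj("top",s["eef_pos"]).astype(int)
f=lambda i,c:cv2.resize(i[c[1]-40:c[1]+40,c[0]-40:c[0]+40],(380,380),interpolation=cv2.INTER_CUBIC)
cv2.imwrite("pics/g2.png",np.hstack([f(im,c),f(t,k)])[:,:,::-1])
for cam in("scene","top"):
  for q in("beaker_a","beaker_a_rim"): print(cam,q,[(np.round(x["position"],1),round(x["conf"],2)) for x in tip_of(cam,q)])
Rc=R.from_euler("xyz",s["orientation"]);b=1.0486
a=np.array([np.cos(b)*np.cos(.1745),np.sin(b)*np.cos(.1745),-np.sin(.1745)])
bot=np.array([.523,-.2965,.073])+np.array(s["eef_pos"])-[.5404,-.2661,.0676]
print("pred",*[proj(c,bot+l*a) for c in("scene","top") for l in(0,.07)])
E
```

```text
[ 0.541 -0.268  0.248] 0.050482194251631175 [ 0.462  0.186 -1.308] [-0.846  0.179  1.783  0.582  1.419 -0.489]
scene beaker_a [(array([151. , 242.9]), 0.65)]
scene beaker_a_rim [(array([315.3, 149.7]), 0.38)]
top beaker_a [(array([366.2, 201.2]), 0.82), (array([140.4, 196.9]), 0.63)]
top beaker_a_rim [(array([344.1, 191.7]), 0.77), (array([208.2, 217.2]), 0.36)]
pred [337.696 146.767] [315.78 152.  ] [367.726 199.809] [342.024 191.467]
```

View pics/g2.png

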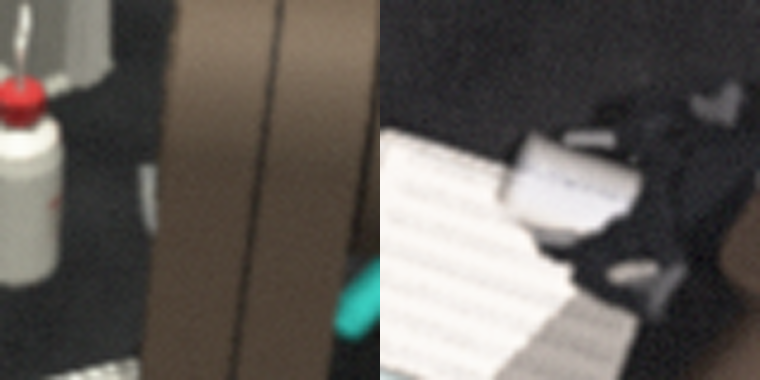

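The beaker sits firmly in the jaws, at top-crop (575,190), and matches the predicted pose. Next I work out the transport.

```bash
cat >> h.py <<'E'
def place(tcp,rpy,bot,a,L,xy,zr,u):
    """TCP pose putting the held vessel's rim at xy,zr, mouth down, tool leaning along heading u"""
    Rg=R.from_euler("xyz",rpy);at=Rg.inv().apply(a);off=Rg.inv().apply(np.array(bot)+L*np.array(a)-tcp);off[1]=0;at[1]=0;at/=np.linalg.norm(at)
    f=np.arctan2(at[0],at[2]);u=np.array([np.cos(u),np.sin(u),0])
    z=u*np.sin(f)-np.array([0,0,np.cos(f)]);Rt=mk(z,[-u[1],u[0],0])
    return np.array([*xy,zr])-Rt.apply(off),Rt,Rt.apply(at)
b=1.0486
def axis(deg): q=np.radians(deg);return np.array([np.cos(b)*np.cos(q),np.sin(b)*np.cos(q),-np.sin(q)])
BK=dict(tcp=[.5404,-.2661,.0676],rpy=[3.141,-.613,1.053],bot=[.523,-.2965,.073],a=axis(10),L=.07,xy=[.551,.293])
E
python3 - <<'E'
from h import *
np.set_printoptions(precision=3,suppress=True)
for u in(0.2,.45):
    p,Rt,a=place(**BK,zr=.22,u=u);print(p,a,plan(p,Rt))
    p0=np.array([.54,0.0,.34]);print("mid",plan(p0,Rt))
E
```

```text
[0.55  0.293 0.255] [-0.  0. -1.] (array([13.59, -8.94,  9.06]), array([ -1.48,  -5.03, -17.12]))
mid (array([ 8.17, -4.39,  1.75]), array([ -1.48,  -5.03, -17.12]))
[0.55  0.293 0.255] [ 0.  0. -1.] (array([13.59, -8.93,  9.05]), array([ -1.62,  -3.78, -18.8 ]))
mid (array([ 8.17, -4.39,  1.75]), array([ -1.62,  -3.78, -18.8 ]))
```

send_rows(
  increments=[
    {"gripper": 40, "dp": [2.5, -1, -1], "rotation": [-0.1, -0.3, -1.2]},
    {"gripper": 40, "dp": [3.8, -2, 0], "rotation": [-0.22, -0.6, -2.5]},
    {"gripper": 40, "dp": [5.5, -3, 1], "rotation": [-0.33, -0.9, -3.8]},
    {"gripper": 40, "dp": [7, -3.8, 1.6], "rotation": [-0.43, -1.2, -5]},
    {"gripper": 40, "dp": [8.2, -4.4, 1.8], "rotation": [-0.55, -1.5, -6.3]},
    {"gripper": 40, "dp": [8.2, -4.4, 1.8], "rotation": [-0.65, -1.8, -7.5]},
    {"gripper": 40, "dp": [8.2, -4.4, 1.8], "rotation": [-0.75, -2.1, -8.7]},
    {"gripper": 40, "dp": [8.2, -4.4, 1.8], "rotation": [-0.86, -2.4, -10]},
  ],
)

```text
time_s: 6.8
eef_pos: [0.5407, 0.0019, 0.3395]
orientation: [2.648, 0.172, 2.336]
contact_force: [-0.0, -0.3, -0.4]
width: 0.0507
gripper_force: 31.6
```

```bash
python3 - <<'E'
from h import *
np.set_printoptions(precision=3,suppress=True)
print(get_state()["joints"])
p,Rt,a=place(**BK,zr=.22,u=.3);print(p,plan(p,Rt))
E
```

```text
[-0.343 -0.301  2.051  0.423  1.053 -1.3  ]
[0.55  0.293 0.255] (array([7.16, 5.34, 4.72]), array([-0.54, -2.03, -7.78]))
```

send_rows(
  increments=[
    {"gripper": 40, "dp": [1.1, 0.8, 0.7], "rotation": [-0.08, -0.32, -1.2]},
    {"gripper": 40, "dp": [2.2, 1.6, 1.4], "rotation": [-0.17, -0.64, -2.4]},
    {"gripper": 40, "dp": [3.5, 2.6, 2.3], "rotation": [-0.25, -0.95, -3.6]},
    {"gripper": 40, "dp": [4.8, 3.6, 3.1], "rotation": [-0.34, -1.27, -4.9]},
    {"gripper": 40, "dp": [6, 4.5, 3.9], "rotation": [-0.43, -1.6, -6.2]},
    {"gripper": 40, "dp": [7.16, 5.34, 4.72], "rotation": [-0.54, -2.03, -7.78]},
    {"gripper": 40, "dp": [7.16, 5.34, 4.72], "rotation": [-0.54, -2.03, -7.78]},
    {"gripper": 40, "dp": [7.16, 5.34, 4.72], "rotation": [-0.54, -2.03, -7.78]},
  ],
)

```text
time_s: 7.8
eef_pos: [0.551, 0.2926, 0.2543]
orientation: [3.138, 0.779, -2.849]
contact_force: [1.0, 1.1, -0.1]
width: 0.0506
gripper_force: 31.6
```

```bash
python3 - <<'E'
from h import *
np.set_printoptions(precision=3,suppress=True)
print(get_state()["joints"])
p,Rt,a=place(**BK,zr=.155,u=.3);print(p,plan(p,Rt))
ims=[]
for c in("scene","top"):
    im=save(c,"h3"+c)
    for q in("beaker_a","beaker_a_rim"): print(c,q,[(np.round(x["position"],1),round(x["conf"],2)) for x in tip_of(c,q)])
    print("pred",proj(c,[.551,.293,.29]),proj(c,[.551,.293,.22]))
    k=proj(c,[.551,.293,.16]).astype(int);ims.append(cv2.resize(im[k[1]-45:k[1]+45,max(k[0]-45,0):k[0]+45],(395,395),interpolation=cv2.INTER_CUBIC))
cv2.imwrite("pics/h3.png",np.hstack(ims)[:,:,::-1])
E
```

```text
[ 0.336 -0.129  2.135 -0.077  0.358 -1.468]
[0.55  0.293 0.19 ] (array([1.53, 0.01, 1.52]), array([-0.01, -0.03, -0.04]))
scene beaker_a [(array([149.1, 240.7]), 0.7), (array([162.1, 222.7]), 0.65)]
scene beaker_a_rim [(array([167.4, 239.3]), 0.54), (array([179.1, 274. ]), 0.51)]
pred [162.014 223.23 ] [167.088 240.887]
top beaker_a [(array([132.1, 215.9]), 0.67), (array([144.3, 195.9]), 0.63)]
top beaker_a_rim [(array([147.3, 225.6]), 0.58)]
pred [133.931 219.54 ] [143.956 224.072]
```

View pics/h3.png

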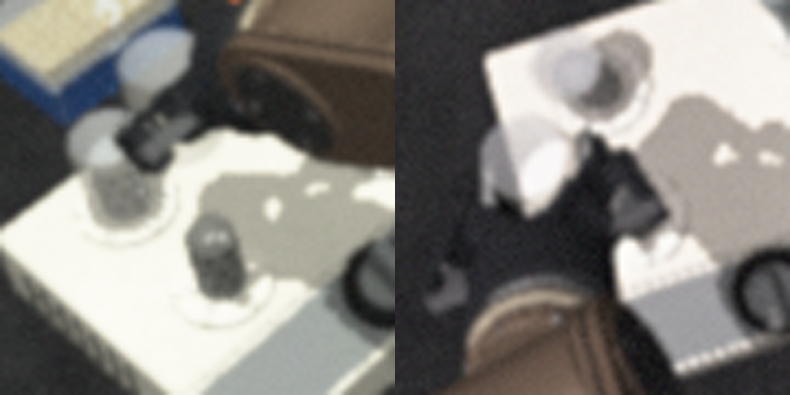

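The beaker hangs inverted beside and above the stout peg, where predicted (scene bottom (162,223)). I lower it and watch the force.

send_rows(
  increments=[
    {"gripper": 40, "dp": [0.9, 0, 0.9], "rotation": [0, 0, 0]},
    {"gripper": 40, "dp": [1.6, 0, 1.6], "rotation": [0, 0, 0]},
    {"gripper": 40, "dp": [1.8, 0, 1.8], "rotation": [0, 0, 0]},
    {"gripper": 40, "dp": [2.0, 0, 2.0], "rotation": [0, 0, 0]},
    {"gripper": 40, "dp": [2.2, 0, 2.2], "rotation": [0, 0, 0]},
    {"gripper": 40, "dp": [2.4, 0, 2.4], "rotation": [0, 0, 0]},
    {"gripper": 40, "dp": [2.6, 0, 2.6], "rotation": [0, 0, 0]},
  ],
)

```text
time_s: 8.98
eef_pos: [0.5506, 0.2964, 0.1722]
orientation: [-3.134, 0.74, -2.85]
contact_force: [-0.7, 0.6, 0.1]
width: 0.051
gripper_force: 31.6
```

```bash
python3 - <<'E'
from h import *
np.set_printoptions(precision=3,suppress=True)
for z in(.082,.077):
    p,Rt,a=place(**BK,zr=z,u=.3);print(p,plan(p,Rt))
E
```

```text
[0.55  0.293 0.117] (array([ 1.28, -0.1 ,  1.34]), array([-0.09, -0.31, -0.04]))
[0.55  0.293 0.112] (array([ 1.4 , -0.1 ,  1.46]), array([-0.09, -0.31, -0.04]))
```

```bash
cat > kin.py <<'E'
from h import *
from scipy.optimize import least_squares
S=[([-1.339,.2863,1.5767,0,1.2786,-.15],[.2515,-.6264,.2483],[3.1416,0,.3818]),
([-.7102,.0659,1.6635,.0002,1.411,.4772],[.5143,-.3091,.3393],[3.1406,-.0008,.3833]),
([-.9271,.3184,1.8143,.5739,1.3222,-.642],[.5145,-.3139,.1481],[3.14,-.61,1.052]),
([-.846,.179,1.783,.582,1.419,-.489],[.5411,-.2679,.2481],[3.131,-.608,1.056]),
([-.343,-.301,2.051,.423,1.053,-1.3],[.5407,.0019,.3395],[2.648,.172,2.336]),
([.336,-.129,2.135,-.077,.358,-1.468],[.551,.2926,.2543],[3.138,.779,-2.849])]
def ori(q,s4=1,s6=1,g=0):return R.from_euler("z",q[0])*R.from_euler("y",q[1]+q[2])*R.from_euler("z",s4*q[3])*R.from_euler("y",q[4])*R.from_euler("z",s6*q[5]+g)
def fk(q,k):
    e=lambda a,v:R.from_euler("y",a).apply(v)
    p=e(q[1],[k[4],0,k[1]])+e(q[1]+q[2],[k[5],0,k[2]])+[k[6],0,k[0]]
    o=ori(q,1,K6[0],K6[1]);return R.from_euler("z",q[0]).apply(p)+o.apply([0,0,k[3]]),o
K6=[1,0]
best=min(((sum((ori(q,1,s6,g).inv()*R.from_euler("xyz",r)).magnitude() for q,_,r in S),s6,g) for s6 in(1,-1) for g in np.arange(0,6.2,np.pi/2)))
K6=best[1:]
fr=least_squares(lambda k:np.concatenate([fk(q,k)[0]-p for q,p,_ in S]+[1e-4*np.array(k[4:])]),[.3,.4,.4,.3,0,0,0]);K=fr.x
LO=np.array([-2.77,-.9,.21,-1.53,.24,-2.84]);HI=np.array([2.77,2.22,2.48,4.67,2.81,2.84])
def ik(p,Rt,q0):
    f=lambda q:np.r_[(fk(q,K)[0]-p)*10,(Rt.inv()*fk(q,K)[1]).as_rotvec()]
    s=least_squares(f,np.clip(q0,LO+.01,HI-.01),bounds=(LO,HI));return s.x,np.abs(s.fun).max()
if __name__=="__main__":
    np.set_printoptions(precision=3,suppress=True)
    print(best,K,np.abs(fr.fun).max())
    s=get_state();print(s["joints"],fk(s["joints"],K)[0],s["eef_pos"])
    for u in np.arange(-2.2,3,.3):
        row=[]
        for z in(.22,.077):
            p,Rt,a=place(**BK,zr=z,u=u)
            q,e=min((ik(p,Rt,q0) for q0 in([.33,-.1,2.1,-.1,.4,-1.5],[.3,.2,1.9,1.3,1,-1.5],[.3,.2,1.9,-1.3,1,-1.5],[.3,.2,1.9,1.3,1,1],[.3,.2,1.9,-1.3,1,1],[.3,.2,1.9,2.8,1,0])),key=lambda x:x[1]);row+=[q,round(e,3)]
        print(round(u,2),*row)
E
python3 kin.py
```

```text
(0.0023612083784143993, 1, np.float64(1.5707963267948966)) [ 0.265  0.655  0.71   0.389 -0.063  0.078 -0.08 ] 0.09026696707522056
[ 0.349  0.002  2.167 -0.195  0.237 -1.339] [0.629 0.21  0.168] [0.551 0.296 0.172]
-2.2 [ 0.626  0.599  1.313 -0.241  1.977  1.247] 0.0 [ 0.626  0.71   1.372 -0.227  1.812  1.288] 0.0
-1.9 [ 0.713  0.553  1.381 -0.385  1.895  1.05 ] 0.0 [ 0.713  0.669  1.44  -0.369  1.732  1.116] 0.0
-1.6 [ 0.794  0.487  1.475 -0.513  1.78   0.873] 0.0 [ 0.794  0.609  1.535 -0.501  1.621  0.962] 0.0
-1.3 [ 0.864  0.403  1.589 -0.627  1.641  0.71 ] 0.0 [ 0.864  0.535  1.65  -0.628  1.484  0.823] 0.0
-1.0 [ 0.917  0.303  1.716 -0.73   1.479  0.553] 0.0 [ 0.917  0.448  1.78  -0.754  1.325  0.695] 0.0
-0.7 [ 0.944  0.19   1.848 -0.82   1.294  0.389] 0.0 [ 0.944  0.35   1.916 -0.883  1.144  0.57 ] 0.0
-0.4 [ 0.932  0.068  1.974 -0.89   1.081  0.195] 0.0 [ 0.932  0.245  2.048 -1.02   0.935  0.438] 0.0
-0.1 [ 0.858 -0.053  2.084 -0.903  0.826 -0.071] 0.0 [ 0.858  0.142  2.166 -1.159  0.682  0.277] 0.0
0.2 [ 0.703 -0.151  2.161 -0.732  0.534 -0.541] 0.0 [ 0.703  0.058  2.249 -1.26   0.365  0.041] 0.0
0.5 [ 0.48  -0.189  2.188  0.04   0.359 -1.623] 0.0 [ 0.383  0.032  2.236  0.779  0.24  -2.428] 0.091
0.8 [ 0.26  -0.146  2.157  0.759  0.556 -2.651] 0.0 [0.245 0.071 2.272 1.475 0.397 2.84 ] 0.054
1.1 [ 0.19  -0.069  2.056  0.728  0.793 -2.84 ] 0.092 [0.109 0.15  2.159 1.157 0.704 2.84 ] 0.004
1.4 [0.02  0.086 1.979 0.938 1.109 2.84 ] 0.043 [0.043 0.253 2.039 1.01  0.952 2.693] 0.0
1.7 [0.034 0.199 1.838 0.814 1.309 2.74 ] 0.0 [0.034 0.357 1.905 0.873 1.159 2.562] 0.0
2.0 [0.064 0.311 1.707 0.722 1.492 2.577] 0.0 [0.064 0.454 1.77  0.744 1.338 2.437] 0.0
2.3 [0.119 0.41  1.58  0.619 1.652 2.42 ] 0.0 [0.119 0.541 1.641 0.618 1.495 2.309] 0.0
2.6 [0.19  0.492 1.467 0.504 1.79  2.256] 0.0 [0.19  0.614 1.527 0.492 1.63  2.169] 0.0
2.9 [0.271 0.557 1.375 0.374 1.902 2.077] 0.0 [0.271 0.672 1.434 0.358 1.739 2.013] 0.0
```

```bash
sed -i 's/+\[k\[6\],0,k\[0\]\]/+[k[6],k[7],k[0]]/; s/\[.3,.4,.4,.3,0,0,0\])/[.3,.4,.4,.3,0,0,0,0])/' kin.py
sed -i "s|^S=\[|S=[([.349,.002,2.167,-.195,.237,-1.339],[.5506,.2964,.1722],[-3.134,.74,-2.85]),\n|" kin.py
python3 kin.py
```

```text
(0.003703404019375717, 1, np.float64(1.5707963267948966)) [ 0.24   0.443  0.573  0.233 -0.     0.021 -0.001  0.101] 0.0002958974692234828
[ 0.349  0.002  2.167 -0.195  0.237 -1.339] [0.551 0.296 0.172] [0.551 0.296 0.172]
-2.2 [ 0.452  0.55   1.339 -0.365  1.949  1.069] 0.0 [ 0.452  0.695  1.4   -0.345  1.756  1.143] 0.0
-1.9 [ 0.505  0.501  1.408 -0.513  1.831  0.855] 0.0 [ 0.505  0.651  1.469 -0.496  1.647  0.958] 0.0
-1.6 [ 0.549  0.432  1.504 -0.637  1.678  0.665] 0.0 [ 0.549  0.589  1.564 -0.634  1.502  0.794] 0.0
-1.3 [ 0.579  0.346  1.617 -0.74   1.498  0.489] 0.0 [ 0.579  0.514  1.678 -0.765  1.33   0.647] 0.0
-1.0 [ 0.592  0.249  1.739 -0.823  1.294  0.316] 0.0 [ 0.592  0.429  1.801 -0.892  1.135  0.512] 0.0
-0.7 [ 0.58   0.144  1.861 -0.881  1.069  0.129] 0.0 [ 0.58   0.339  1.926 -1.019  0.917  0.381] 0.0
-0.4 [ 0.541  0.04   1.973 -0.889  0.824 -0.103] 0.0 [ 0.541  0.25   2.041 -1.146  0.676  0.245] 0.0
-0.1 [ 0.47  -0.053  2.066 -0.778  0.573 -0.454] 0.0 [ 0.47   0.171  2.137 -1.255  0.412  0.083] 0.0
0.2 [ 0.372 -0.119  2.126 -0.334  0.377 -1.136] 0.0 [ 0.41   0.132  2.
[... 157 characters left out ...]
23  0.807  0.619 -2.757] 0.0 [0.158 0.121 2.218 1.409 0.456 2.84 ] 0.047
1.1 [ 0.139 -0.051  2.029  0.716  0.84  -2.84 ] 0.106 [0.094 0.177 2.131 1.145 0.714 2.84 ] 0.001
1.4 [0.038 0.048 1.987 0.95  1.113 2.84 ] 0.063 [0.056 0.256 2.033 1.013 0.944 2.702] 0.0
1.7 [0.05  0.152 1.852 0.812 1.322 2.775] 0.0 [0.05  0.346 1.916 0.88  1.15  2.571] 0.0
2.0 [0.068 0.256 1.73  0.722 1.513 2.601] 0.0 [0.068 0.435 1.792 0.746 1.334 2.438] 0.0
2.3 [0.103 0.353 1.608 0.613 1.684 2.426] 0.0 [0.103 0.52  1.669 0.611 1.497 2.295] 0.0
2.6 [0.152 0.438 1.496 0.485 1.83  2.237] 0.0 [0.152 0.595 1.556 0.469 1.636 2.136] 0.0
2.9 [0.209 0.506 1.402 0.336 1.945 2.028] 0.0 [0.209 0.655 1.463 0.317 1.746 1.958] 0.0
```

```bash
python3 - <<'E'
from h import *
np.set_printoptions(precision=3,suppress=True)
for u,z in((.3,.22),(-.7,.22)):
    p,Rt,a=place(**BK,zr=z,u=u);print(p,plan(p,Rt))
E
```

```text
[0.55  0.293 0.255] (array([-1.82, -0.13, -2.06]), array([-0.09, -0.31, -0.04]))
[0.55  0.293 0.255] (array([-1.83, -0.11, -2.05]), array([ 4.85, -0.26,  5.14]))
```

send_rows(
  increments=[
    {"gripper": 40, "dp": [-1.5, -0.1, -1.5], "rotation": [0, 0, 0]},
    {"gripper": 40, "dp": [-2.2, -0.1, -2.4], "rotation": [0.8, 0, 0.9]},
    {"gripper": 40, "dp": [-2.2, -0.1, -2.4], "rotation": [1.6, 0, 1.8]},
    {"gripper": 40, "dp": [-2.2, -0.1, -2.4], "rotation": [2.5, 0, 2.7]},
    {"gripper": 40, "dp": [-2.2, -0.1, -2.4], "rotation": [3.4, 0, 3.6]},
    {"gripper": 40, "dp": [-2.2, -0.1, -2.4], "rotation": [4.2, 0, 4.4]},
    {"gripper": 40, "dp": [-2.2, -0.1, -2.4], "rotation": [4.85, -0.1, 5.14]},
    {"gripper": 40, "dp": [-2.2, -0.1, -2.4], "rotation": [4.85, -0.1, 5.14]},
  ],
)

```text
time_s: 9.98
eef_pos: [0.5516, 0.2952, 0.2692]
orientation: [-3.128, 0.764, 2.451]
contact_force: [0.8, -0.4, 0.3]
width: 0.0505
gripper_force: 31.6
```

```bash
python3 - <<'E'
from h import *
np.set_printoptions(precision=3,suppress=True)
print(get_state()["joints"])
for u,z in((-.7,.18),(-.7,.15),(-.7,.1)):
    p,Rt,a=place(**BK,zr=z,u=u);print(p,plan(p,Rt))
E
```

```text
[ 0.577  0.135  1.837 -0.845  1.093  0.08 ]
[0.55  0.293 0.215] (array([ 1.25, -0.05,  1.32]), array([-0.06, -0.14,  0.05]))
[0.55  0.293 0.185] (array([ 1.95, -0.04,  2.04]), array([-0.06, -0.14,  0.05]))
[0.55  0.293 0.135] (array([ 3.1 , -0.02,  3.25]), array([-0.06, -0.14,  0.05]))
```

send_rows(
  increments=[
    {"gripper": 40, "dp": [1.25, -0.05, 1.32], "rotation": [-0.06, -0.14, 0.05]},
    {"gripper": 40, "dp": [1.95, -0.04, 2.04], "rotation": [-0.06, -0.14, 0.05]},
    {"gripper": 40, "dp": [2.2, -0.04, 2.3], "rotation": [-0.06, -0.14, 0.05]},
    {"gripper": 40, "dp": [2.5, -0.04, 2.6], "rotation": [-0.06, -0.14, 0.05]},
    {"gripper": 40, "dp": [2.8, -0.03, 2.93], "rotation": [-0.06, -0.14, 0.05]},
    {"gripper": 40, "dp": [3.1, -0.02, 3.25], "rotation": [-0.06, -0.14, 0.05]},
    {"gripper": 40, "dp": [3.1, -0.02, 3.25], "rotation": [-0.06, -0.14, 0.05]},
  ],
)

```text
time_s: 10.85
eef_pos: [0.5496, 0.2918, 0.1335]
orientation: [-3.139, 0.782, 2.444]
contact_force: [0.2, 0.2, -0.8]
width: 0.0507
gripper_force: 31.6
```

```bash
python3 - <<'E'
from h import *
np.set_printoptions(precision=3,suppress=True)
for z in(.085,.079,.075):
    p,Rt,a=place(**BK,zr=z,u=-.7);print(p,plan(p,Rt))
s=get_state();ims=[]
for c in("scene","top"):
    im=save(c,"h4"+c);k=proj(c,[.551,.293,.12]).astype(int);ims.append(cv2.resize(im[k[1]-30:k[1]+30,max(k[0]-30,0):k[0]+30],(395,395),interpolation=cv2.INTER_CUBIC))
cv2.imwrite("pics/h4.png",np.hstack(ims)[:,:,::-1])
E
```

```text
[0.55  0.293 0.12 ] (array([0.34, 0.06, 0.32]), array([-0.  , -0.01,  0.01]))
[0.55  0.293 0.114] (array([0.48, 0.06, 0.46]), array([-0.  , -0.01,  0.01]))
[0.55  0.293 0.11 ] (array([0.57, 0.06, 0.56]), array([-0.  , -0.01,  0.01]))
```

View pics/h4.png

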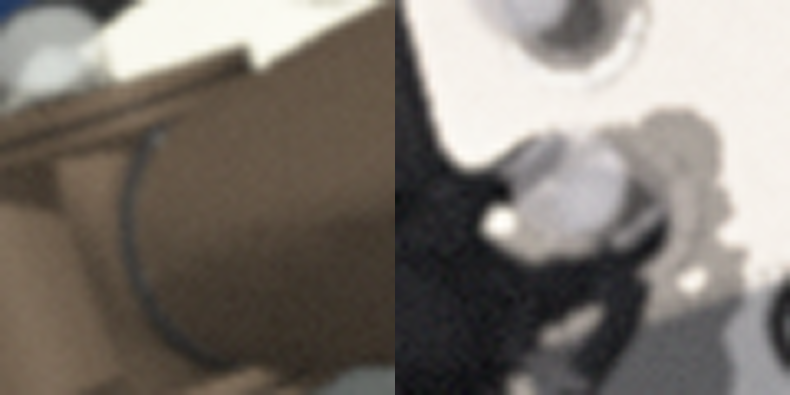

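The beaker is over the peg with no contact force; in the top crop it is centred near (570,195). I lower it gently.

send_rows(
  increments=[
    {"gripper": 40, "dp": [0.12, 0.06, 0.12], "rotation": [0, 0, 0]},
    {"gripper": 40, "dp": [0.24, 0.06, 0.24], "rotation": [0, 0, 0]},
    {"gripper": 40, "dp": [0.34, 0.06, 0.33], "rotation": [0, 0, 0]},
    {"gripper": 40, "dp": [0.4, 0.06, 0.39], "rotation": [0, 0, 0]},
    {"gripper": 40, "dp": [0.44, 0.06, 0.43], "rotation": [0, 0, 0]},
    {"gripper": 40, "dp": [0.44, 0.06, 0.43], "rotation": [0, 0, 0]},
  ],
)

```text
time_s: 11.7
eef_pos: [0.5511, 0.2938, 0.1163]
orientation: [3.141, 0.783, 2.443]
contact_force: [-0.4, 1.1, -0.9]
width: 0.0505
gripper_force: 31.6
```

send_rows(
  increments=[
    {"gripper": 40, "dp": [0.03, 0, 0.03], "rotation": [0, 0, 0]},
    {"gripper": 40, "dp": [0.05, 0, 0.05], "rotation": [0, 0, 0]},
    {"gripper": 40, "dp": [0.08, 0, 0.08], "rotation": [0, 0, 0]},
    {"gripper": 40, "dp": [0.1, 0, 0.1], "rotation": [0, 0, 0]},
    {"gripper": 40, "dp": [0.1, 0, 0.1], "rotation": [0, 0, 0]},
  ],
)

```text
time_s: 12.32
eef_pos: [0.5511, 0.2937, 0.112]
orientation: [3.141, 0.783, 2.443]
contact_force: [0.9, -0.9, -0.5]
width: 0.0509
gripper_force: 31.6
```

send_rows(
  increments=[
    {"gripper": 40, "dp": [0.03, 0, 0.03], "rotation": [0, 0, 0]},
    {"gripper": 40, "dp": [0.05, 0, 0.05], "rotation": [0, 0, 0]},
    {"gripper": 40, "dp": [0.07, 0, 0.07], "rotation": [0, 0, 0]},
    {"gripper": 40, "dp": [0.07, 0, 0.07], "rotation": [0, 0, 0]},
  ],
)

```text
time_s: 12.82
eef_pos: [0.5514, 0.2938, 0.1099]
orientation: [3.141, 0.784, 2.442]
contact_force: [-2.3, -1.1, 3.2]
width: 0.0509
gripper_force: 31.7
```

Contact at about 3 N. I release and back away along the tool axis.

send_rows(
  increments=[
    {"gripper": 40, "dp": [0.02, 0, 0.02], "rotation": [0, 0, 0]},
    {"gripper": 54, "dp": [0.02, 0, 0.02], "rotation": [0, 0, 0]},
    {"gripper": 62, "dp": [0.02, 0, 0.02], "rotation": [0, 0, 0]},
    {"gripper": 64, "dp": [0.02, 0, 0.02], "rotation": [0, 0, 0]},
    {"gripper": 64, "dp": [0.02, 0, -0.6], "rotation": [0, 0, 0]},
    {"gripper": 64, "dp": [0.02, 0, -2], "rotation": [0, 0, 0]},
    {"gripper": 64, "dp": [0.02, 0, -4], "rotation": [0, 0, 0]},
    {"gripper": 64, "dp": [0.02, 0, -6], "rotation": [0, 0, 0]},
  ],
)

```text
time_s: 13.82
eef_pos: [0.4519, 0.3767, 0.2383]
orientation: [3.14, 0.782, 2.442]
contact_force: [1.4, 1.8, 0.4]
width: 0.064
gripper_force: 0.0
```

```bash
cat >> kin.py <<'E'
TB=dict(tcp=None,rpy=None)
E
python3 - <<'E'
from kin import *
np.set_printoptions(precision=3,suppress=True)
s=get_state();print(s["joints"],s["eef_pos"],s["contact_force"])
save("top","t5");save("scene","s5")
for c in("top","scene"):
    for q in("beaker_a",): print(c,[(np.round(m["box"],1),round(m["conf"],2)) for m in masks_of(c,q)],[(np.round(m["position"],1),round(m["conf"],2)) for m in tip_of(c,q)])
    print("pred bottom",proj(c,[.551,.293,.147]))
# tube grasp plan, several tilts & headings at the place
a=axis(11);bot=np.array([.4256,-.241,.065]);h=np.array([np.cos(b),np.sin(b),0])
for deg in(20,30,40):
    th=np.radians(deg);z=h*np.sin(th)-np.array([0,0,np.cos(th)])
    Rt=mk(z,[h[1],-h[0],0]);tcp=bot+a*.040+z*(.002-.007)
    print(deg,tcp,ik(tcp,Rt,[-.9,.3,1.8,.57,1.3,-.6]),ik(tcp+[0,0,.2],Rt,[-.9,.3,1.8,.57,1.3,-.6])[1])
    for u in np.arange(-1.3,.7,.3):
        row=[]
        for zr in(.20,.077):
            p,Rp,_=place(tcp,Rt.as_euler("xyz"),bot,a,.11,[.5776,.1455],zr,u)
            q,e=ik(p,Rp,[.4,.2,1.9,-.8,1.,0]);row+=[q,round(e,3)]
        print("  u",round(u,2),*row)
E
```

```text
[ 0.801  0.16   1.875 -0.855  1.2    0.295] [0.452 0.377 0.238] [1.358 1.799 0.392]
top [(array([145.3, 220.8, 169.2, 241. ]), 0.91), (array([136.8, 189.1, 162.6, 208.9]), 0.8), (array([184.6, 172.6, 204.3, 189.5]), 0.47)] [(array([151.4, 226.3]), 0.93), (array([143.1, 197. ]), 0.88)]
pred bottom [153.051 228.184]
scene [(array([139.8, 235.3, 164.1, 260.3]), 0.95), (array([169.3, 253.1, 179.6, 258.7]), 0.68)] [(array([148.4, 240.6]), 0.73), (array([170.8, 258.4]), 0.5)]
pred bottom [171.917 257.688]
20 [ 0.444 -0.208  0.062] (array([-0.808,  0.154,  2.148,  0.406,  0.982, -0.537]), np.float64(1.4516166046973922e-14)) 9.43689570931383e-15
  u -1.3 [ 0.417  0.262  1.776 -1.024  1.45   0.473] 0.0 [ 0.417  0.426  1.821 -1.056  1.344  0.657] 0.0
  u -1.0 [ 0.416  0.136  1.924 -1.137  1.204  0.364] 0.0 [ 0.416  0.317  1.971 -1.229  1.117  0.595] 0.0
  u -0.7 [ 0.379  0.002  2.065 -1.24   0.926  0.247] 0.0 [ 0.379  0.203  2.117 -1.437  0.867  0.561] 0.0
  u -0.4 [ 0.297 -0.128  2.189 -1.312  0.605  0.096] 0.0 [ 0.298  0.087  2.215 -1.53   0.583  0.41 ] 0.071
  u -0.1 [ 0.168 -0.234  2.277 -
[... 1348 characters left out ...]
0.704  1.326  0.277] 0.0 [ 0.328  0.309  1.842 -0.753  1.164  0.429] 0.0
  u -1.0 [ 0.321  0.071  1.873 -0.741  1.128  0.056] 0.0 [ 0.321  0.22   1.952 -0.835  0.966  0.243] 0.0
  u -0.7 [ 0.287 -0.028  1.973 -0.722  0.918 -0.214] 0.0 [ 0.287  0.131  2.057 -0.881  0.749  0.021] 0.0
  u -0.4 [ 0.224 -0.118  2.058 -0.597  0.713 -0.585] 0.0 [ 0.224  0.049  2.146 -0.836  0.519 -0.295] 0.0
  u -0.1 [ 0.136 -0.185  2.117 -0.28   0.561 -1.147] 0.0 [ 0.136 -0.012  2.208 -0.495  0.315 -0.911] 0.0
  u 0.2 [ 0.035 -0.215  2.141  0.2    0.55  -1.871] 0.0 [ 0.035 -0.039  2.235  0.369  0.291 -2.055] 0.0
  u 0.5 [-0.061 -0.199  2.128  0.554  0.689 -2.471] 0.0 [-0.061 -0.025  2.221  0.81   0.48  -2.775] 0.0
```

The beaker sits at seat height on the stout peg, with the released position as predicted. Next is the tube.

```bash
cat > tb.py <<'E'
from kin import *
np.set_printoptions(precision=3,suppress=True)
ta=axis(11);tbot=np.array([.4256,-.241,.065]);h=np.array([np.cos(b),np.sin(b),0])
th=np.radians(35);tz=h*np.sin(th)-np.array([0,0,np.cos(th)]);RG=mk(tz,[h[1],-h[0],0]);TG=tbot+ta*.040-tz*.005
E
python3 - <<'E'
from tb import *
print("mid",plan([.42,.05,.38],RG),"pre",plan(TG-.12*tz,RG),TG)
q0=get_state()["joints"];print(ik([.42,.05,.38],RG,q0),ik(TG-.12*tz,RG,[-.9,.2,2.1,.6,1.1,-.7]))
im=cv2.imread("pics/t5.png")
# silhouette compare of seated beaker
for c,f in(("top","t5"),("scene","s5")):
    for xy in((.551,.293),):
        P=np.array([proj(c,[xy[0]+rr*np.cos(t),xy[1]+rr*np.sin(t),z]) for z,rr in((.077,.027),(.147,.025)) for t in np.linspace(0,6.3,60)])
        print(c,P.min(0),P.max(0))
E
```

```text
mid (array([-7.74, -9.01,  0.91]), array([ 0.91,  8.22, 10.67])) pre (array([ -7.22, -17.37,  10.76]), array([ 0.91,  8.22, 10.67])) [ 0.444 -0.209  0.061]
(array([-0.468, -0.533,  2.158,  0.612,  1.495,  0.013]), np.float64(1.071365218763276e-14)) (array([-1.04 ,  0.087,  2.065,  0.535,  1.357, -0.733]), np.float64(3.996802888650564e-15))
top [144.226 219.525] [169.652 240.546]
scene [162.664 250.451] [185.686 280.402]
```

send_rows(
  increments=[
    {"gripper": 64, "dp": [-1.5, -0.5, -1.2], "rotation": [0.1, 0.7, 0.9]},
    {"gripper": 64, "dp": [-3, -1.8, -1], "rotation": [0.2, 1.4, 1.9]},
    {"gripper": 64, "dp": [-4.5, -3.4, -0.5], "rotation": [0.25, 2.2, 2.9]},
    {"gripper": 64, "dp": [-5.5, -5, 0], "rotation": [0.33, 3, 3.9]},
    {"gripper": 64, "dp": [-6.6, -6.6, 0.4], "rotation": [0.42, 3.8, 4.9]},
    {"gripper": 64, "dp": [-7.4, -8, 0.8], "rotation": [0.5, 4.6, 5.9]},
    {"gripper": 64, "dp": [-7.74, -9, 0.91], "rotation": [0.58, 5.4, 6.9]},
    {"gripper": 64, "dp": [-7.74, -9, 0.91], "rotation": [0.67, 6.1, 7.9]},
  ],
)

```text
time_s: 15.12
eef_pos: [0.4203, 0.0479, 0.38]
orientation: [2.939, -0.278, 1.43]
contact_force: [0.5, -0.5, -0.2]
width: 0.0641
gripper_force: 0.0
```

```bash
python3 - <<'E'
from tb import *
print(get_state()["joints"],"pre",plan(TG-.12*tz,RG))
E
```

```text
[-0.3   -0.523  2.102  0.306  1.406 -0.157] pre (array([-12.12,   0.26,   4.32]), array([0.25, 2.09, 2.7 ]))
```

send_rows(
  increments=[
    {"gripper": 60, "dp": [-1.8, 0, 0.6], "rotation": [0.06, 0.5, 0.7]},
    {"gripper": 60, "dp": [-3.7, 0.1, 1.3], "rotation": [0.12, 1, 1.35]},
    {"gripper": 60, "dp": [-5.6, 0.1, 2], "rotation": [0.18, 1.5, 2]},
    {"gripper": 60, "dp": [-7.5, 0.2, 2.7], "rotation": [0.25, 2.09, 2.7]},
    {"gripper": 60, "dp": [-9.4, 0.2, 3.3], "rotation": [0.25, 2.09, 2.7]},
    {"gripper": 60, "dp": [-11, 0.26, 4], "rotation": [0.25, 2.09, 2.7]},
    {"gripper": 60, "dp": [-12.12, 0.26, 4.32], "rotation": [0.25, 2.09, 2.7]},
    {"gripper": 60, "dp": [-12.12, 0.26, 4.32], "rotation": [0.25, 2.09, 2.7]},
  ],
)

```text
time_s: 16.12
eef_pos: [0.4115, -0.2681, 0.1588]
orientation: [-3.138, -0.611, 1.052]
contact_force: [-0.5, -0.4, -0.5]
width: 0.0602
gripper_force: 0.0
```

```bash
python3 - <<'E'
from tb import *
save("scene","s6")
print(get_state()["joints"],"g",plan(TG,RG))
for q in("tube_a","tube_a_rim"): print([(np.round(m["position"],1),round(m["conf"],2)) for m in tip_of("scene",q)])
print(proj("scene",tbot),proj("scene",tbot+ta*.11))
for m in masks_of("scene","tube_a"): print(m["box"],m["conf"])
E
```

```text
[-1.032  0.089  2.062  0.534  1.358 -0.731] g (array([-0.08, -0.03,  3.95]), array([-0.04,  0.  ,  0.04]))
[(array([187.6, 200.5]), 0.69), (array([306.2, 223.4]), 0.38)]
[(array([306.3, 221.8]), 0.35), (array([177.4, 275.4]), 0.31)]
[340.224 214.244] [307.328 222.353]
[180.4, 197.3, 199.7, 228.1] 0.54
```

Prediction and detection agree on the tube's rim (306,222). I approach and grasp.

send_rows(
  force=30,
  increments=[
    {"gripper": 60, "dp": [-0.08, 0, 1.8], "rotation": [0, 0, 0]},
    {"gripper": 60, "dp": [-0.08, 0, 3.4], "rotation": [0, 0, 0]},
    {"gripper": 60, "dp": [-0.08, 0, 3.95], "rotation": [0, 0, 0]},
    {"gripper": 60, "dp": [-0.08, 0, 3.95], "rotation": [0, 0, 0]},
    {"gripper": 25, "dp": [-0.08, 0, 3.95], "rotation": [0, 0, 0]},
    {"gripper": 25, "dp": [-0.08, 0, 3.95], "rotation": [0, 0, 0]},
    {"gripper": 25, "dp": [-0.08, 0, 3.95], "rotation": [0, 0, 0]},
    {"gripper": 25, "dp": [-0.08, 0, 3.95], "rotation": [0, 0, 0]},
  ],
)

```text
time_s: 17.32
eef_pos: [0.444, -0.2093, 0.065]
orientation: [-3.14, -0.611, 1.063]
contact_force: [-9.1, 4.2, 7.7]
width: 0.0335
gripper_force: 30.2
```

send_rows(
  increments=[
    {"gripper": 25, "dp": [0.4, 0, -0.6], "rotation": [0, 0, 0]},
    {"gripper": 25, "dp": [1.2, 0, -1.7], "rotation": [0, 0, 0]},
    {"gripper": 25, "dp": [2.3, 0, -3.3], "rotation": [0, 0, 0]},
    {"gripper": 25, "dp": [3.4, 0, -4.9], "rotation": [0, 0, 0]},
    {"gripper": 25, "dp": [3.7, 0, -5.3], "rotation": [0, 0, 0]},
    {"gripper": 25, "dp": [3.7, 0, -5.3], "rotation": [0, 0, 0]},
  ],
)

```text
time_s: 18.08
eef_pos: [0.4455, -0.2106, 0.2587]
orientation: [3.133, -0.605, 1.063]
contact_force: [-0.1, -0.9, -1.5]
width: 0.0334
gripper_force: 30.1
```

```bash
cat >> tb.py <<'E'
TB=dict(tcp=[.4437,-.2090,.0650],rpy=[3.1416,-.611,1.052],bot=tbot,a=ta,L=.11,xy=[.5776,.1455])
E
python3 - <<'E'
from tb import *
s=get_state();print(s["eef_pos"],s["orientation"],s["joints"])
Rc=R.from_euler("xyz",s["orientation"]);Rg=R.from_euler("xyz",TB["rpy"])
f=lambda v:s["eef_pos"]+Rc.apply(Rg.inv().apply(np.array(v)-TB["tcp"]))
for c in("top","scene"):
    save(c,"g7"+c)
    print(c,"pred",proj(c,f(tbot)),proj(c,f(tbot+ta*.11)))
    for q in("tube_a","tube_a_rim"): print(q,[(np.round(m["position"],1),round(m["conf"],2)) for m in tip_of(c,q)])
    for m in masks_of(c,"tube_a"):
        r=m["region"];pp=np.argwhere(r)[:,::-1].astype(np.float32);print(np.round(m["box"],1),round(m["conf"],2),cv2.boxPoints(cv2.minAreaRect(pp)).round(1).tolist())
p,Rt,a=place(**TB,zr=.25,u=-.55);print(p,plan(p,Rt),"mid",plan([.5,-.03,.40],Rt))
print(ik(p,Rt,[.3,0,2,-.9,.9,0]),ik(p-[0,0,.173],Rt,[.3,0,2,-.9,.9,0]),ik([.5,-.03,.4],Rt,[.1,-.2,2,-.9,.9,0]))
E
```

```text
[ 0.445 -0.211  0.259] [ 3.133 -0.605  1.063] [-0.912 -0.078  2.03   0.558  1.465 -0.54 ]
top pred [353.825 239.063] [313.162 225.074]
tube_a [(array([353.7, 241.8]), 0.85), (array([401.1, 198. ]), 0.75), (array([190.5, 175.7]), 0.53)]
tube_a_rim [(array([315.4, 228.6]), 0.9), (array([427.1, 191.3]), 0.88)]
[400.1 181.3 436.1 206.8] 0.87 [[397.70001220703125, 197.8000030517578], [430.79998779296875, 183.8000030517578], [434.79998779296875, 193.39999389648438], [401.70001220703125, 207.39999389648438]]
[185.8 241.5 197.2 257.4] 0.71 [[183.5, 248.5], [192.5, 239.5], [202.0, 249.0], [193.0, 258.0]]
[312.1 218.7 355.  238.6] 0.58 [[310.6000061035156, 230.1999969482422], [315.3999938964844, 217.1999969482422], [354.79998779296875, 231.8000030517578], [350.0, 244.8000030517578]]
[185.5 170.7 203.5 192.1] 0.57 [[182.8000030517578, 175.10000610351562], [192.3000030517578, 168.0], [206.3000030517578, 186.8000030517578], [196.89999389648438, 193.8000030517578]]
scene pred [347.386 168.872] [310.933 178.282]
tube_a [(array([184.8, 200.8]), 0.93)]
tube_a_rim [(array([177.6, 276.7]), 0.61)]
[180.7 195.5 196.4 225.3] 0.54 [[181.0, 198.1999969482422], [192.89999389648438, 195.8000030517578], [199.60000610351562, 227.8000030517578], [187.6999969482422, 230.3000030517578]]
[0.572 0.149 0.324] (array([11.54, -2.18,  5.27]), array([ -0.93,  -7.73, -11.69])) mid (array([ 7.76, -1.33, -0.45]), array([ -0.93,  -7.73, -11.69]))
(array([ 0.288, -0.132,  2.002, -0.753,  0.855, -0.345]), np.float64(1.3536727294649609e-10)) (array([ 0.288,  0.09 ,  2.132, -1.058,  0.634,  0.064]), np.float64(5.551115123125783e-16)) (array([-0.13 , -0.513,  2.151, -0.398,  0.821, -0.981]), np.float64(1.1102230246251565e-15))
```

send_rows(
  increments=[
    {"gripper": 25, "dp": [1.5, -0.2, -1.8], "rotation": [-0.08, -0.68, -1.02]},
    {"gripper": 25, "dp": [3, -0.5, -2], "rotation": [-0.17, -1.35, -2.05]},
    {"gripper": 25, "dp": [4.5, -0.8, -1.5], "rotation": [-0.25, -2, -3.05]},
    {"gripper": 25, "dp": [6, -1.1, -1], "rotation": [-0.33, -2.7, -4.1]},
    {"gripper": 25, "dp": [7, -1.3, -0.5], "rotation": [-0.4, -3.4, -5.1]},
    {"gripper": 25, "dp": [7.76, -1.33, -0.45], "rotation": [-0.48, -4, -6.1]},
    {"gripper": 25, "dp": [7.76, -1.33, -0.45], "rotation": [-0.56, -4.7, -7.1]},
    {"gripper": 25, "dp": [7.76, -1.33, -0.45], "rotation": [-0.64, -5.4, -8.15]},
  ],
)

```text
time_s: 19.48
eef_pos: [0.5002, -0.0292, 0.4007]
orientation: [2.889, 0.376, 2.067]
contact_force: [-0.8, -0.2, -0.1]
width: 0.0331
gripper_force: 30.1
```

```bash
python3 - <<'E'
from tb import *
print(get_state()["joints"])
p,Rt,a=place(**TB,zr=.22,u=-.55);print(p,plan(p,Rt))
E
```

```text
[-0.21  -0.404  2.005 -0.121  1.106 -0.724]
[0.572 0.149 0.294] (array([5.12, 4.31, 2.98]), array([-0.29, -2.31, -3.49]))
```

send_rows(
  increments=[
    {"gripper": 25, "dp": [1, 0.9, 0.4], "rotation": [-0.07, -0.6, -0.9]},
    {"gripper": 25, "dp": [2, 1.8, 0.8], "rotation": [-0.15, -1.2, -1.8]},
    {"gripper": 25, "dp": [3, 2.7, 1.4], "rotation": [-0.22, -1.8, -2.7]},
    {"gripper": 25, "dp": [4.2, 3.5, 2.2], "rotation": [-0.29, -2.31, -3.49]},
    {"gripper": 25, "dp": [5.12, 4.31, 2.98], "rotation": [-0.29, -2.31, -3.49]},
    {"gripper": 25, "dp": [5.12, 4.31, 2.98], "rotation": [-0.29, -2.31, -3.49]},
    {"gripper": 25, "dp": [5.12, 4.31, 2.98], "rotation": [-0.29, -2.31, -3.49]},
  ],
)

```text
time_s: 20.35
eef_pos: [0.5722, 0.1483, 0.2949]
orientation: [3.138, 0.766, 2.584]
contact_force: [-0.2, 0.3, 0.7]
width: 0.0332
gripper_force: 30.2
```

```bash
python3 - <<'E'
from tb import *
s=get_state();print(s["joints"],s["contact_force"])
p,Rt,a=place(**TB,zr=.17,u=-.55);print(p,plan(p,Rt))
for c in("scene","top"):
    im=save(c,"h8"+c)
    for z in(.22,.33): print(c,"pred",z,proj(c,[.5776,.1455,z]))
    P=np.array([proj(c,[.5776+rr*np.cos(t),.1455+rr*np.sin(t),z]) for z,rr in((.22,.019),(.33,.017)) for t in np.linspace(0,6.3,60)]);print(P.min(0),P.max(0))
    for q in("tube_a","tube_a_rim"): print(q,[(np.round(m["position"],1),round(m["conf"],2)) for m in tip_of(c,q)])
    for m in masks_of(c,"tube_a"): print(np.round(m["box"],1),round(m["conf"],2))
E
```

```text
[ 0.285 -0.105  2.032 -0.786  0.815 -0.291] [-0.226  0.28   0.664]
[0.572 0.149 0.244] (array([1.2 , 0.01, 1.2 ]), array([-0.01, -0.01, -0.04]))
scene pred 0.22 [209.132 209.381]
scene pred 0.33 [204.471 180.601]
[197.933 176.208] [215.942 214.387]
tube_a [(array([355.5, 171.9]), 0.64), (array([187.2, 202.9]), 0.6)]
tube_a_rim [(array([372.1, 163.2]), 0.62)]
[356.9 153.9 377.7 175. ] 0.62
[184.9 210.8 195.9 228.7] 0.61
top pred 0.22 [198.323 206.503]
top pred 0.33 [188.515 197.063]
[181.403 190.184] [205.423 213.471]
tube_a [(array([189.7, 194.8]), 0.76), (array([399.9, 198.1]), 0.58), (array([192.1, 176. ]), 0.55)]
tube_a_rim [(array([426.9, 192.6]), 0.88), (array([199.3, 207.5]), 0.54), (array([330.4, 225.3]), 0.3)]
[186.6 171.6 204.6 191. ] 0.78
[399.9 182.7 433.  210.5] 0.76
[183.  188.1 208.  205.3] 0.5
```

send_rows(
  increments=[
    {"gripper": 25, "dp": [0.7, 0, 0.7], "rotation": [0, 0, 0]},
    {"gripper": 25, "dp": [1.2, 0, 1.2], "rotation": [0, 0, 0]},
    {"gripper": 25, "dp": [1.35, 0, 1.35], "rotation": [0, 0, 0]},
    {"gripper": 25, "dp": [1.47, 0, 1.47], "rotation": [0, 0, 0]},
    {"gripper": 25, "dp": [1.59, 0, 1.59], "rotation": [0, 0, 0]},
    {"gripper": 25, "dp": [1.7, 0, 1.7], "rotation": [0, 0, 0]},
    {"gripper": 25, "dp": [1.7, 0, 1.7], "rotation": [0, 0, 0]},
  ],
)

```text
time_s: 21.62
eef_pos: [0.571, 0.1494, 0.2224]
orientation: [3.138, 0.766, 2.584]
contact_force: [0.0, -0.7, -1.4]
width: 0.0332
gripper_force: 30.2
```

```bash
python3 - <<'E'
from tb import *
s=get_state();print(s["joints"],s["contact_force"],s["wrist_torque"])
for z in(.12,.085,.077):
    p,Rt,a=place(**TB,zr=z,u=-.55);print(p,plan(p,Rt))
E
```

```text
[ 0.288 -0.022  2.094 -0.9    0.719 -0.131] [ 0.033 -0.692 -1.362] [0.216 0.269 0.   ]
[0.572 0.149 0.194] (array([0.64, 0.  , 0.7 ]), array([-0.01, -0.01, -0.04]))
[0.572 0.149 0.159] (array([ 1.45, -0.  ,  1.54]), array([-0.01, -0.01, -0.04]))
[0.572 0.149 0.151] (array([ 1.64, -0.  ,  1.73]), array([-0.01, -0.01, -0.04]))
```

send_rows(
  increments=[
    {"gripper": 25, "dp": [0.12, 0, 0.14], "rotation": [0, 0, 0]},
    {"gripper": 25, "dp": [0.25, 0, 0.28], "rotation": [0, 0, 0]},
    {"gripper": 25, "dp": [0.45, 0, 0.49], "rotation": [0, 0, 0]},
    {"gripper": 25, "dp": [0.65, 0, 0.7], "rotation": [0, 0, 0]},
    {"gripper": 25, "dp": [0.85, 0, 0.92], "rotation": [0, 0, 0]},
    {"gripper": 25, "dp": [1.05, 0, 1.12], "rotation": [0, 0, 0]},
    {"gripper": 25, "dp": [1.25, 0, 1.33], "rotation": [0, 0, 0]},
    {"gripper": 25, "dp": [1.25, 0, 1.33], "rotation": [0, 0, 0]},
  ],
)

```text
time_s: 22.62
eef_pos: [0.5712, 0.1491, 0.1666]
orientation: [3.139, 0.765, 2.585]
contact_force: [-0.4, -0.3, -0.3]
width: 0.0332
gripper_force: 30.2
```

```bash
python3 - <<'E'
from tb import *
s=get_state();print(s["joints"],s["contact_force"],s["wrist_torque"])
for z in(.085,.080,.077):
    p,Rt,a=place(**TB,zr=z,u=-.55);print(p,plan(p,Rt))
E
```

```text
[ 0.287  0.063  2.125 -1.014  0.653  0.016] [-0.366 -0.297 -0.298] [ 0.203  0.347 -0.038]
[0.572 0.149 0.159] (array([0.17, 0.01, 0.19]), array([-0.01, -0.02, -0.03]))
[0.572 0.149 0.154] (array([0.29, 0.01, 0.31]), array([-0.01, -0.02, -0.03]))
[0.572 0.149 0.151] (array([0.36, 0.01, 0.38]), array([-0.01, -0.02, -0.03]))
```

The tube is threaded over the peg with no force. I continue down gently.

send_rows(
  increments=[
    {"gripper": 25, "dp": [0.1, 0, 0.11], "rotation": [0, 0, 0]},
    {"gripper": 25, "dp": [0.17, 0, 0.19], "rotation": [0, 0, 0]},
    {"gripper": 25, "dp": [0.22, 0, 0.24], "rotation": [0, 0, 0]},
    {"gripper": 25, "dp": [0.26, 0, 0.28], "rotation": [0, 0, 0]},
    {"gripper": 25, "dp": [0.3, 0, 0.32], "rotation": [0, 0, 0]},
    {"gripper": 25, "dp": [0.3, 0, 0.32], "rotation": [0, 0, 0]},
  ],
)

```text
time_s: 23.38
eef_pos: [0.5718, 0.1492, 0.1546]
orientation: [3.137, 0.766, 2.584]
contact_force: [0.1, -0.7, -0.1]
width: 0.0331
gripper_force: 30.2
```

send_rows(
  increments=[
    {"gripper": 25, "dp": [0.03, 0, 0.03], "rotation": [0, 0, 0]},
    {"gripper": 25, "dp": [0.06, 0, 0.06], "rotation": [0, 0, 0]},
    {"gripper": 25, "dp": [0.08, 0, 0.09], "rotation": [0, 0, 0]},
    {"gripper": 25, "dp": [0.1, 0, 0.11], "rotation": [0, 0, 0]},
    {"gripper": 25, "dp": [0.1, 0, 0.11], "rotation": [0, 0, 0]},
  ],
)

```text
time_s: 24.0
eef_pos: [0.5723, 0.1491, 0.151]
orientation: [3.137, 0.767, 2.584]
contact_force: [-1.9, 0.4, 4.0]
width: 0.0328
gripper_force: 30.5
```

send_rows(
  increments=[
    {"gripper": 25, "dp": [0.02, 0, 0.02], "rotation": [0, 0, 0]},
    {"gripper": 38, "dp": [0.02, 0, 0.02], "rotation": [0, 0, 0]},
    {"gripper": 48, "dp": [0.02, 0, 0.02], "rotation": [0, 0, 0]},
    {"gripper": 50, "dp": [0.02, 0, 0.02], "rotation": [0, 0, 0]},
    {"gripper": 50, "dp": [0.02, 0, -0.6], "rotation": [0, 0, 0]},
    {"gripper": 50, "dp": [0.02, 0, -2], "rotation": [0, 0, 0]},
    {"gripper": 50, "dp": [0.02, 0, -4], "rotation": [0, 0, 0]},
    {"gripper": 50, "dp": [0.02, 0, -5], "rotation": [0, 0, 0]},
  ],
)

```text
time_s: 25.0
eef_pos: [0.4819, 0.2054, 0.2616]
orientation: [3.131, 0.768, 2.582]
contact_force: [0.3, 0.3, -0.3]
width: 0.0503
gripper_force: 0.0
```

```bash
python3 - <<'E'
from tb import *
s=get_state();print(s["joints"],s["eef_pos"],s["contact_force"])
for c in("top","scene"):
    save(c,"r9"+c)
    P=np.array([proj(c,[.5776+rr*np.cos(t),.1455+rr*np.sin(t),z]) for z,rr in((.077,.019),(.187,.017)) for t in np.linspace(0,6.3,60)]);print(c,"pred",P.min(0),P.max(0),proj(c,[.5776,.1455,.187]))
    print([(np.round(m["position"],1),round(m["conf"],2)) for m in tip_of(c,"tube_a")])
    for m in masks_of(c,"tube_a"): print(np.round(m["box"],1),round(m["conf"],2))
# switch: grip poses; tool z along -n
d=[.5925,.2247,.187];o,r=frame(d);n=r.apply([-np.sin(np.radians(20)),0,np.cos(np.radians(20))]);xb=r.apply([np.cos(np.radians(20)),0,np.sin(np.radians(20))])
for q in("switch_grip",):
    for c in("top","scene"): print(q,c,[(np.round(m["position"],1),round(m["conf"],2)) for m in tip_of(c,q)])
# slope mid point: x=-.105, z=.07-.03*tan20
base=o+r.apply([-.105,0,.07-.03*np.tan(np.radians(20))])
for e in(0,.005,.023,.028): print(e,base+n*e,proj("top",base+n*e),proj("scene",base+n*e))
for c in("top","scene"):
    for m in masks_of(c,"switch"): print(c,np.round(m["box"],1),round(m["conf"],2))
E
```

```text
[ 0.472 -0.179  2.161 -0.855  0.899 -0.078] [0.482 0.205 0.262] [ 0.339  0.342 -0.252]
top pred [194.714 202.956] [214.575 222.294] [200.872 208.956]
[(array([200. , 208.6]), 0.82), (array([190.5, 178.5]), 0.66), (array([402.4, 198.7]), 0.61)]
[397.3 180.1 435.  209.5] 0.62
[187.1 172.  202.8 190.6] 0.61
[196.7 202.6 216.  220.6] 0.6
scene pred [204.429 212.917] [220.611 246.497] [210.412 217.289]
[(array([356.2, 173. ]), 0.56), (array([187.8, 198.9]), 0.55)]
[180.7 194.5 191.6 207.9] 0.54
[353.3 154.3 378.7 180.5] 0.52
switch_grip top [(array([192.2, 247.9]), 0.44)]
switch_grip scene [(array([215. , 266.7]), 0.68)]
0 [0.489 0.205 0.059] [193.019 248.22 ] [214.455 274.052]
0.005 [0.488 0.205 0.064] [192.826 248.603] [214.702 273.436]
0.023 [0.482 0.204 0.081] [192.118 250.007] [215.605 271.187]
0.028 [0.48  0.203 0.085] [191.917 250.405] [215.86  270.552]
```

```bash
cat > sw.py <<'E'
from kin import *
np.set_printoptions(precision=3,suppress=True)
c20,s20=np.cos(np.radians(20)),np.sin(np.radians(20))
r=R.from_euler("z",.184);n=r.apply([-s20,0,c20]);xb=r.apply([c20,0,s20])
foot=np.array([.4905,.2055,.0605]);G=foot+n*.024
def pose(ang,sg,up): # ang: switch angle (cw about -n)
    y=R.from_rotvec(-n*ang).apply(sg*np.cross(n,xb));return G+n*(up-.002),mk(-n,y)
E
python3 - <<'E'
from sw import *
print(tri([214.1,272.6],[192.6,247.6]))
for sg in(1,-1):
    for a in(0,.7,1.45):
        p,Rt=pose(a,sg,.003)
        print(sg,a,min((ik(p,Rt,q0) for q0 in([.3,.1,2.1,0,1,-1.5],[.3,.1,2.1,.5,1,1.5],[.3,.1,2.1,-.5,1,0])),key=lambda v:v[1]))
    print("pre",plan(*pose(0,sg,.08)),"hi",pose(0,sg,.08)[0])
E
```

```text
(array([0.491, 0.205, 0.065]), np.float64(0.00014436571576874257))
1 0 (array([ 0.21 ,  0.015,  2.247, -0.018,  0.531, -1.531]), np.float64(2.220446049250313e-15))
1 0.7 (array([ 0.21 ,  0.015,  2.247, -0.018,  0.531, -0.831]), np.float64(1.7627566073485923e-13))
1 1.45 (array([ 0.21 ,  0.015,  2.247, -0.018,  0.531, -0.081]), np.float64(4.06064071256651e-14))
pre (array([ 2.81, -0.59,  1.93]), array([-2.81,  2.84, -4.53])) hi [0.456 0.199 0.156]
-1 0 (array([ 0.21 ,  0.015,  2.247, -0.018,  0.531,  1.611]), np.float64(2.844209243124673e-14))
-1 0.7 (array([ 0.21 ,  0.015,  2.247, -0.018,  0.531,  2.311]), np.float64(1.6792123247455493e-15))
-1 1.45 (array([0.168, 0.004, 2.262, 0.159, 0.523, 2.84 ]), np.float64(0.07135392425429836))
pre (array([ 2.81, -0.59,  1.93]), array([ 3.65,  3.61, 17.28])) hi [0.456 0.199 0.156]
```

send_rows(
  increments=[
    {"gripper": 50, "dp": [0, 0, 0], "rotation": [-0.5, 0.5, -0.8]},
    {"gripper": 50, "dp": [0, 0, 0], "rotation": [-1, 1, -1.6]},
    {"gripper": 50, "dp": [0.5, -0.1, 0.4], "rotation": [-1.5, 1.5, -2.4]},
    {"gripper": 50, "dp": [1.2, -0.3, 0.9], "rotation": [-2, 2, -3.2]},
    {"gripper": 50, "dp": [2, -0.5, 1.4], "rotation": [-2.5, 2.5, -4]},
    {"gripper": 50, "dp": [2.81, -0.59, 1.93], "rotation": [-2.81, 2.84, -4.53]},
    {"gripper": 50, "dp": [2.81, -0.59, 1.93], "rotation": [-2.81, 2.84, -4.53]},
    {"gripper": 50, "dp": [2.81, -0.59, 1.93], "rotation": [-2.81, 2.84, -4.53]},
  ],
)

```text
time_s: 26.5
eef_pos: [0.4571, 0.1999, 0.1584]
orientation: [-3.142, 0.353, -2.958]
contact_force: [0.8, 0.4, 0.8]
width: 0.0498
gripper_force: 0.0
```

```bash
python3 - <<'E'
from sw import *
s=get_state();print(s["joints"],s["contact_force"])
print(plan(*pose(0,1,.003)))
E
```

```text
[ 0.214 -0.18   2.266 -0.016  0.703 -1.53 ] [0.777 0.384 0.778]
(array([ 0.07, -0.02,  2.62]), array([-0.  ,  0.03, -0.  ]))
```

Down onto the bar, then close.

send_rows(
  force=30,
  increments=[
    {"gripper": 50, "dp": [0.07, 0, 1.2], "rotation": [0, 0, 0]},
    {"gripper": 50, "dp": [0.07, 0, 2], "rotation": [0, 0, 0]},
    {"gripper": 50, "dp": [0.07, 0, 2.4], "rotation": [0, 0, 0]},
    {"gripper": 50, "dp": [0.07, 0, 2.6], "rotation": [0, 0, 0]},
    {"gripper": 30, "dp": [0.07, 0, 2.6], "rotation": [0, 0, 0]},
    {"gripper": 8, "dp": [0.07, 0, 2.6], "rotation": [0, 0, 0]},
    {"gripper": 8, "dp": [0.07, 0, 2.6], "rotation": [0, 0, 0]},
    {"gripper": 8, "dp": [0.07, 0, 2.6], "rotation": [0, 0, 0]},
  ],
)

```text
time_s: 27.5
eef_pos: [0.481, 0.2051, 0.0844]
orientation: [3.14, 0.353, -2.957]
contact_force: [-1.7, 6.5, 1.0]
width: 0.0373
gripper_force: 30.4
```

send_rows(
  increments=[
    {"gripper": 50, "dp": [0, 0, 0], "rotation": [0, 0, 0]},
    {"gripper": 50, "dp": [0, 0, 0], "rotation": [0, 0, 0]},
    {"gripper": 50, "dp": [0, 0, -0.27], "rotation": [0, 0, 0]},
    {"gripper": 50, "dp": [0, 0, -0.27], "rotation": [0, 0, 0]},
    {"gripper": 8, "dp": [0, 0, -0.27], "rotation": [0, 0, 0]},
    {"gripper": 8, "dp": [0, 0, -0.27], "rotation": [0, 0, 0]},
    {"gripper": 8, "dp": [0, 0, -0.27], "rotation": [0, 0, 0]},
    {"gripper": 8, "dp": [0, 0, -0.27], "rotation": [0, 0, 0]},
  ],
)

```text
time_s: 28.5
eef_pos: [0.4779, 0.2045, 0.0914]
orientation: [3.14, 0.352, -2.957]
contact_force: [-3.6, 4.9, 3.2]
width: 0.0133
gripper_force: 32.6
```

Width 13.3 mm, so the jaws now hold the bar itself. The first close had caught the foot. I turn it clockwise.

send_rows(
  increments=[
    {"gripper": 8, "dp": [0, 0, 0], "rotation": [0, 0, 1]},
    {"gripper": 8, "dp": [0, 0, 0], "rotation": [0, 0, 2.2]},
    {"gripper": 8, "dp": [0, 0, 0], "rotation": [0, 0, 3.4]},
    {"gripper": 8, "dp": [0, 0, 0], "rotation": [0, 0, 4.6]},
    {"gripper": 8, "dp": [0, 0, 0], "rotation": [0, 0, 5.8]},
    {"gripper": 8, "dp": [0, 0, 0], "rotation": [0, 0, 7]},
    {"gripper": 8, "dp": [0, 0, 0], "rotation": [0, 0, 8.2]},
    {"gripper": 8, "dp": [0, 0, 0], "rotation": [0, 0, 9.2]},
  ],
)

```text
time_s: 29.5
eef_pos: [0.4782, 0.2054, 0.0916]
orientation: [2.801, 0.093, 2.02]
contact_force: [-0.4, 8.3, -0.0]
width: 0.0133
gripper_force: 32.2
```

```bash
python3 - <<'E'
from sw import *
s=get_state();print(s["joints"],s["contact_force"],s["wrist_torque"],plan(*pose(1.4,1,.003)))
E
```

```text
[ 0.214 -0.008  2.254 -0.014  0.543 -0.241] [-0.392  8.349 -0.   ] [1.333 0.358 0.51 ] (array([-0.07,  0.  ,  0.28]), array([ 0.03, -0.01,  0.79]))
```

send_rows(
  increments=[
    {"gripper": 8, "dp": [0, 0, 0], "rotation": [0, 0, 0.5]},
    {"gripper": 8, "dp": [0, 0, 0], "rotation": [0, 0, 0.9]},
    {"gripper": 8, "dp": [0, 0, 0], "rotation": [0, 0, 1.2]},
    {"gripper": 8, "dp": [0, 0, 0], "rotation": [0, 0, 1.5]},
    {"gripper": 8, "dp": [0, 0, 0], "rotation": [0, 0, 1.5]},
  ],
)

```text
time_s: 30.12
eef_pos: [0.4784, 0.2051, 0.0919]
orientation: [2.789, 0.03, 1.837]
contact_force: [-1.4, 8.4, 1.6]
width: 0.0135
gripper_force: 70.2
```

```bash
python3 - <<'E'
from sw import *
s=get_state();print(s["joints"],s["contact_force"],s["wrist_torque"],plan(*pose(1.4,1,.003)))
E
```

```text
[ 0.215 -0.008  2.253 -0.02   0.543 -0.042] [-1.367  8.431  1.636] [0.826 0.264 2.01 ] (array([-0.06,  0.01,  0.29]), array([ 0.03,  0.  , -0.59]))
```

The torque has risen to 2 N m, so the switch is at its stop. I open and retreat.

send_rows(
  increments=[
    {"gripper": 30, "dp": [0, 0, 0], "rotation": [0, 0, 0]},
    {"gripper": 45, "dp": [0, 0, 0], "rotation": [0, 0, 0]},
    {"gripper": 45, "dp": [0, 0, 0], "rotation": [0, 0, 0]},
    {"gripper": 45, "dp": [0, 0, -1], "rotation": [0, 0, 0]},
    {"gripper": 45, "dp": [0, 0, -3], "rotation": [0, 0, 0]},
    {"gripper": 45, "dp": [0, 0, -5], "rotation": [0, 0, 0]},
    {"gripper": 45, "dp": [0, 0, -6], "rotation": [0, 0, 0]},
    {"gripper": 45, "dp": [0, 0, -6], "rotation": [0, 0, 0]},
  ],
)

```text
time_s: 31.12
eef_pos: [0.4182, 0.1926, 0.2638]
orientation: [2.784, 0.027, 1.827]
contact_force: [0.4, -0.3, -0.6]
width: 0.0454
gripper_force: 0.0
```

```bash
python3 - <<'E'
from sw import *
print(get_state()["joints"])
# go right/high and clear: target over the middle, tool down-ish
print(plan([.45,-.15,.36],R.from_euler("xyz",get_state()["orientation"])))
E
```

```text
[ 0.216 -0.42   2.245 -0.013  0.959 -0.039]
(array([-11.4 ,  -0.73,  -3.38]), array([0., 0., 0.]))
```

send_rows(
  increments=[
    {"gripper": 45, "dp": [-1, 0, -2], "rotation": [0, 0, 0]},
    {"gripper": 45, "dp": [-3, -0.2, -3], "rotation": [0, 0, 0]},
    {"gripper": 45, "dp": [-5, -0.4, -3.3], "rotation": [0, 0, 0]},
    {"gripper": 45, "dp": [-7, -0.5, -3.4], "rotation": [0, 0, 0]},
    {"gripper": 45, "dp": [-9, -0.6, -3.4], "rotation": [0, 0, 0]},
    {"gripper": 45, "dp": [-11.4, -0.7, -3.4], "rotation": [0, 0, 0]},
    {"gripper": 45, "dp": [-11.4, -0.7, -3.4], "rotation": [0, 0, 0]},
    {"gripper": 45, "dp": [-11.4, -0.7, -3.4], "rotation": [0, 0, 0]},
  ],
)

```text
time_s: 32.12
eef_pos: [0.4502, -0.1502, 0.3556]
orientation: [2.793, 0.022, 1.826]
contact_force: [-0.9, 0.6, 0.0]
width: 0.0454
gripper_force: 0.0
```

```bash
python3 - <<'E'
from h import *
s=save("scene","f_s");t=save("top","f_t")
f=lambda i,x,y,w:cv2.resize(i[y:y+w,x:x+w],(395,395),interpolation=cv2.INTER_CUBIC)
cv2.imwrite("pics/final.png",np.hstack([f(s,135,195,105),f(t,125,165,105)])[:,:,::-1])
E
```

```text
(no output)
```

View pics/final.png

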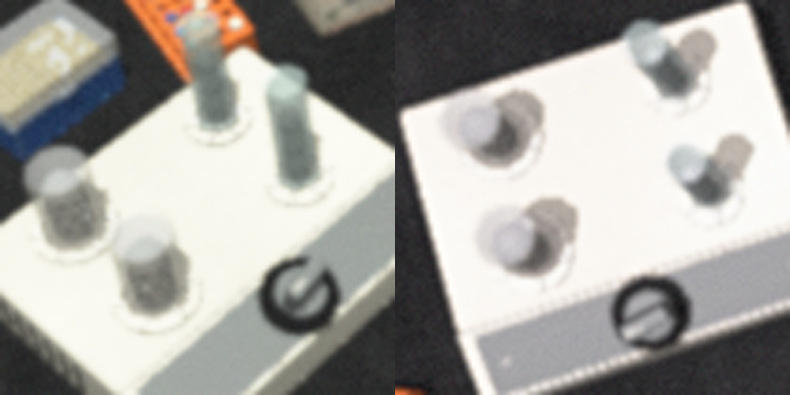

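In both views the beaker and tube stand upright on the front seats, just like the rear pair. The switch bar has turned from up-slope to nearly crosswise, at scene crop (298,290) and top crop (650,315).

```bash
python3 -c "
from cell import ticket
print(ticket.close_job())"
```

```text
the job is handed in; nothing more can be done
None
```

The beaker is on the stout peg and the tube on the slim one, both seated and released; the switch was then turned clockwise to its stop, and the job was handed in at about 32 s, with no verdict shown.

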